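# Load a vial rack through a one-way flap

### The arm

A 6-joint arm with a two-finger parallel gripper is mounted at the origin on a cart in front of the work surface, level with it; the furniture and walls round the work are solid. World frame = base frame: x ahead of the robot, y to its left, z up, the work surface at z = 0. Lengths are in m, angles in rad, forces in N, time in s.
With the tool pointing down it reaches from about 0.225 to 0.875 m from the base axis. Payload 3.4 kg.
Tool frame: the origin (TCP) lies midway between the tips of the shut fingers; the grasp point (between the pads) lies arm.grip_depth behind it (arm.grip_depth is the distance from the TCP to the grasp point, in m); z points along the fingers, x is the direction in which the jaws open and shut, and the axes are right-handed (so a half turn about z gives the same grasp; the last joint's range is limited). The gripper opens to 85 mm and grips with 20 to 120 N. Pads are 22 mm wide; open, the fingers measure 114 mm over their backs; the gripper's body (76 mm by 85 mm) begins 54 mm behind the grasp point. The pads swing forward as they close: fully open they stand 13 mm farther back than shut.
Start: joints at [1.153, 0.276, 1.505, -0, 1.361, -0.121], TCP at [0.168, 0.55, 0.231] pointing down, gripper open.
Joint ranges: [-2.89, 2.89], [-0.75, 2.08], [0.22, 2.7], [-1.18, 4.32], [0.11, 2.71], [-2.7, 2.7]. Speed limits (rad/s): [2.57, 2.57, 3.14, 3.14, 3.14, 3.14].

### API

Orientations are given as a unit quaternion [w, x, y, z].
In Python, from plant import sensors, viewer, job_done, arm gives the robot as it stands. The module is installed in compiled form; this text tells all that it offers.
- The arm moves only by the tool servo_tool, never from a script. Its argument "increments" is a list of rows, each an object of numbers: "rx", "ry", "rz": the turn, a rotation vector about the tool's x, y, z in degrees; "x", "y", "z": the shift along the tool's x, y, z in cm; "gripper": the opening, from 0 (shut) to 1 (fully open). In form: [{"rx": .., "ry": .., "rz": .., "x": .., "y": .., "z": .., "gripper": ..}, ...]. A call has 1 to 8 rows; each row is the pose to reach, as a shift and turn from the pose measured when the call began, along the tool's axes at that moment; what a row does not reach only later rows make up. A row lasts 1/12 s, in which the tool goes at most 41.7 mm and 7.16 degrees, less where a joint would pass 70% of its speed; a pose out of reach is approached as far as the arm can. A call with a gripper value outside its range is refused whole. The fingers move at their own pace and stop on an object; "squeeze" is the grip in N (left out, the last holds). Time passes only in rows, so rows that repeat a pose let the fingers close. It gives the time, the measured TCP pose, the force and the opening at its end, in the units of the state.
- sensors.get_obs(): the state, without advancing time (a new reading comes with each control period).
- viewer.get_image(name): name is "scene" or "top" or "wrist"; returns the picture (480x640x3 uint8, blue, green, red); there is no depth.
- viewer.calibration(name): a dict with "K" (3x3 intrinsics, pixels), "xyz" and "attitude" of the camera in the world; the wrist camera has in their place "tool_from_camera" (4x4, takes a point from camera to tool coordinates, whose origin is the TCP and whose axes are the tool frame's). Camera axes: x right, y down, z forward; pixel columns grow to the right and rows downward; lengths in m; the calibration is good to about 2 mm. A picture is of the moment at which its call begins: read the wrist's pose just before it. calibration takes no time and is no camera call.
- job_done(): hands the job in, once; it reports no verdict.
The state is a dict: "time_s": time; "joint_pos": joint angles; "joint_vel": joint speeds; "tau": joint torques, N m; "tool_pos": TCP position; "tool_rot": TCP orientation; "contact_force": force on the tool from outside, world axes, zero at the start; "ft_torque": the same for the moment, N m; "grip_width": finger opening in m.
Only numpy, scipy, OpenCV 4.12 (cv2) and the standard library are available. Lean on these libraries where they do the work, as an engineer would, in place of code of your own. Each camera call takes 0.05 s, during which the arm holds its last target.

### The job

Pick up the rack of vials, set it down lengthwise on the open apron of the receiving bay, and push it along the bay through the sprung one-way flap until the sprung pad at the far end gives by about 4 mm; push slowly and gently, the pad must not be driven to its stop and the rack must not be jammed. Then let go, leaving the rack inside with the flap shut behind it, the vials still in it, and the other things on the desk where they are.

Things in the scene. Friction and masses are not known exactly. Their poses are not given: they have to be found in the camera images.
- rack: Orange open-topped vial rack, 60 x 108 x 26 mm, 0.11 kg before its vials (varies), loose on the desk. Origin: centre of its underside; x across (60 mm), y along its length (108 mm), z up. Both ends are alike, either may lead. It holds three loose vials, whose caps reach 51 mm above its underside.
- vial_a: Capped vial, 13 mm across, 48 mm tall, standing loosely in a cell of the rack. Origin: centre of its underside.
- vial_b: Like vial_a, in another cell of the rack.
- vial_c: Like vial_a, in another cell of the rack.
- bay: Receiving bay screwed to the desk: straight open-topped channel on an aluminium base plate 5 mm thick, on which the rack slides. Origin: underside, mid-channel, in the gate. x is the way in, y left of travel, z up. Plate x -150 to 215, y -50 to 50 mm. Steel side walls 24 mm high over the plate, 66 mm apart inside (y -33 to 33) from x = -25 mm on, flaring to 92 mm apart at x = -47 mm.
- apron (a point): Point on top of the base plate (5 mm over the bay's origin) in the middle of the bare apron in front of the walls, at x = -85 mm of the bay. A rack centred here, its length along the bay's x, has its front 31 mm before the gate, and both its long sides are free for fingers.
- gate (a point): Point on top of the base plate in the gate (5 mm over the bay's origin), where the flap stands. On the +y side the wall stands back to y = 42 mm from x = -6 to 34 mm, to take the open flap, and slants in to y = 33 mm at x = 62 mm.
- flap (a joint): Grey one-way flap, rad: 0 = shut across the gate, 1.6 = swung inward into the recess; never outward. Upright hinge at bay x 0, y 38.5 mm; leaf 22 mm high, shut it spans y 38 to 9 mm, so a pusher 22 mm wide following the rack at y = -12 mm is clear of it. Pushing the rack past it takes up to 7 N; it drags on the rack's side and snaps shut when the rack's rear is past x = 30 mm.
- pad (a joint): Sprung black rubber pad on the grey block at the far end, m pressed in: 0 = out, 0.0095 = hard stop; 2.5 N per mm. Press it for a moment by 2 to 7 mm, never over 7.5; its pushing the rack back after is fine. The block is clamped elsewhere every time: the rack's front meets the pad with the rack's centre anywhere from bay x = 90 to 115 mm; find it by touch or sight.
- notebook: Blue notebook, 105 x 152 x 14 mm, lying near the desk's front edge. Origin: centre of its underside. Bystander.
- dark_bottle: Small bottle with a black cap, 46 mm across, 85 mm tall, standing behind the rack. Origin: centre of its underside. Bystander.
- marker: Black and white marker pen, 135 mm long, lying near the front edge. Origin: its middle, underside. Bystander.
- tweezers_1: Steel tweezers, 122 mm long, lying near the front edge. Origin: their middle, underside. Bystander.
- plate_1: White 96-well plate, 85 x 128 x 14 mm, lying behind the bay. Origin: centre of its underside. Bystander.
Things that resemble listed ones, but are neither listed nor needed, are in the scene too. Of the things like the rack, leave any that is grey; of the rest the smaller one is meant.

How it is judged:
On the way, in this order (a step that is already met when the one before it is completed fails the run):
1. the rack is set down lengthwise on the bay's apron, in front of the shut flap (x of rack in the frame of bay between -0.125 and -0.055 m and value of joint flap below 0.1 rad and z of rack in the frame of bay between 0.001 and 0.012 m and y of rack in the frame of bay between -0.02 and 0.02 m and angle between the y axis of rack and the x axis of bay, either way round below 0.25 rad), for 0.2 s.
2. the rack, sliding on the bay's floor, pushes the flap open (x of rack in the frame of bay between -0.045 and 0.085 m and value of joint flap above 0.9 rad and z of rack in the frame of bay between 0.001 and 0.012 m and y of rack in the frame of bay between -0.02 and 0.02 m and angle between the y axis of rack and the x axis of bay, either way round below 0.25 rad), for 0.1 s.
3. the rack, wholly inside, presses the end pad in by 2 mm or more (x of rack in the frame of bay above 0.084 m and value of joint pad above 0.002 m and z of rack in the frame of bay between 0.001 and 0.012 m and y of rack in the frame of bay between -0.02 and 0.02 m and angle between the y axis of rack and the x axis of bay, either way round below 0.25 rad), for 0.1 s.
At the end, for the whole second after the job is handed in: Rack at rest, let go, flat and lengthwise on the bay floor, wholly past the gate (centre 54 mm or more past it, within 20 mm of mid-channel, 0.25 rad of straight); flap shut (under 0.1 rad), pad pressed in less than 3 mm, all three vials in the rack (within 60 mm of its origin) (x of rack in the frame of bay above 0.054 m and value of joint flap below 0.1 rad and value of joint pad below 0.003 m and linear speed of rack below 0.02 m/s and z of rack in the frame of bay between 0.001 and 0.012 m and y of rack in the frame of bay between -0.02 and 0.02 m and angle between the y axis of rack and the x axis of bay, either way round below 0.25 rad and distance between each of vial_a, vial_b, vial_c and rack below 0.06 m); the robot touches nothing.
It fails at once if the end pad is pressed in more than 7.5 mm (about 19 N) (value of joint pad above 0.0075 m).
It fails at once if the rack is jammed or set down hard in the bay (more than 25 N between rack and bay) (contact force between rack and bay above 25 N).
It fails at once if the robot presses on the bay or its flap with more than 15 N (contact force between any of the fingers, the arm and bay above 15 N).
It fails at once if a vial falls out of the rack (distance between any of vial_a, vial_b, vial_c and rack above 0.09 m).
It fails at once if a bystander is moved more than 30 mm (distance of any of notebook, dark_bottle, marker, tweezers_1, plate_1 from where it was at the start of the episode above 0.03 m).
It also fails if it takes over 67 s, if anything falls off the work surface, if the arm or the gripper's body presses on something with over 40 N, if the wrist force passes 120 N, or if a joint passes its speed limit or range.

## Working session

There is one attempt and no reset: what is moved stays moved. The work goes in short steps, Python scripts to look and compute and a tool call to move; the robot and the scene stay as the last step left them, time stands still between calls to the robot, and variables do not carry over. Pictures are saved under pics/ and viewed, and the job is handed in when it is done.

Besides the shell and the picture viewer there is one more tool, called after ">>>" by a JSON object that holds its "method" and its "body". servo_tool: Moves the arm, as the interface text tells. Its arguments: {"type":"object","properties":{"increments":{"type":"array","items":{"type":"object","properties":{"rx":{"type":"number"},"ry":{"type":"number"},"rz":{"type":"number"},"x":{"type":"number"},"y":{"type":"number"},"z":{"type":"number"},"gripper":{"type":"number"}}}},"squeeze":{"type":"number"}},"required":["increments"]}

```bash
mkdir -p pics; python3 - <<'E'
from plant import sensors, viewer, arm
import cv2
print(sensors.get_obs()); print(arm.grip_depth)
for n in ("scene","top","wrist"):
    print(n,viewer.calibration(n)); cv2.imwrite(f"pics/{n}0.png",viewer.get_image(n))
E
```

```text
{'time_s': 0.0, 'joint_pos': array([ 1.15297284e+00,  2.76591692e-01,  1.50612973e+00, -2.44352730e-05,
        1.36070625e+00, -1.20994621e-01]), 'joint_vel': array([ 0.00180724,  0.00010933, -0.0023147 ,  0.00138705,  0.00141407,
       -0.00208699]), 'tau': array([-1.41318254e-03, -4.16775835e+01, -2.45804787e+01, -3.92277925e-04,
        1.10706003e-02,  5.47341756e-06]), 'tool_pos': array([0.167975  , 0.5493628 , 0.23044296]), 'tool_rot': array([ 4.63084232e-04,  8.03891548e-01,  5.94775198e-01, -7.92156488e-04]), 'contact_force': array([-0.15286689, -0.43944592, -0.08674205]), 'ft_torque': array([-0.04480842, -0.03349018,  0.02733595]), 'grip_width': 0.08547528533623079}
0.0187
scene {'K': array([[471.41267922,   0.        , 327.97266855],
       [  0.        , 471.41267922, 244.62335013],
       [  0.        ,   0.        ,   1.        ]]), 'xyz': array([ 0.06461336, -1.22386529,  1.05495315]), 'attitude': array([-0.39571696,  0.89325323, -0.19644594,  0.08316094])}
top {'K': array([[521.74870712,   0.        , 314.01509983],
       [  0.        , 521.74870712, 234.07160708],
       [  0.        ,   0.        ,   1.        ]]), 'xyz': array([ 0.36121852, -0.22620367,  1.31428178]), 'attitude': array([-0.05820696,  0.71461674, -0.69593754,  0.04007249])}
wrist {'K': array([[359.74624911,   0.        , 320.01063447],
       [  0.        , 359.74624911, 235.70532851],
       [  0.        ,   0.        ,   1.        ]]), 'tool_from_camera': array([[ 9.99998882e-01,  7.52601803e-05,  1.49310302e-03,
         2.90928638e-04],
       [-4.70469354e-04,  9.63831331e-01,  2.66512560e-01,
        -6.76459861e-02],
       [-1.41904169e-03, -2.66512965e-01,  9.63830289e-01,
        -1.43587909e-01],
       [ 0.00000000e+00,  0.00000000e+00,  0.00000000e+00,
         1.00000000e+00]])}
```

View pics/top0.png

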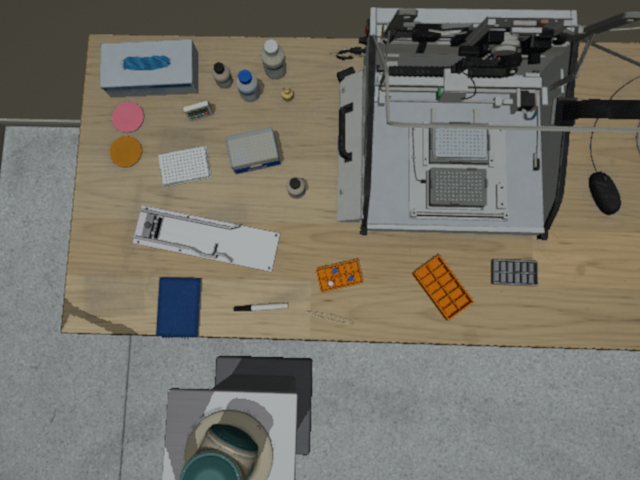

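View pics/scene0.png

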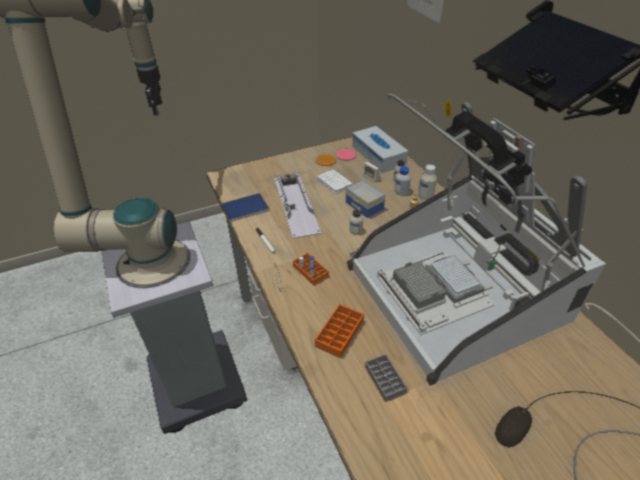

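View pics/wrist0.png

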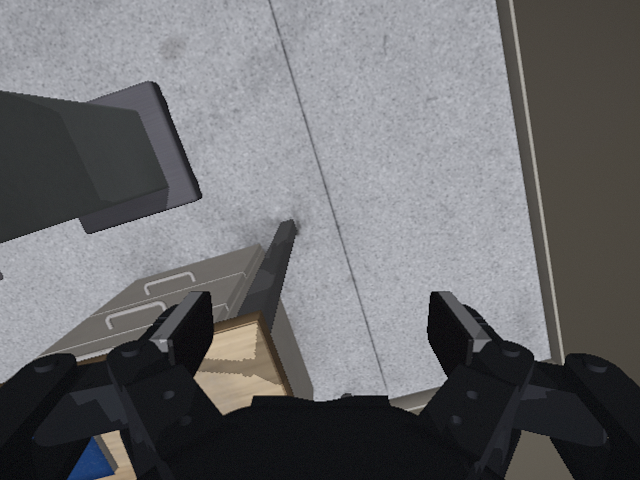

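```bash
cat > h.py <<'E'
import numpy as np, cv2
from scipy.spatial.transform import Rotation as R
from plant import sensors, viewer, arm
def q(r): r=np.asarray(r); return R.from_quat([r[1],r[2],r[3],r[0]])
def cam(n,obs=None):
    c=viewer.calibration(n)
    if n=="wrist":
        o=obs or sensors.get_obs(); T=c["tool_from_camera"]; Rt=q(o["tool_rot"]).as_matrix()
        return c["K"],Rt@T[:3,:3],np.array(o["tool_pos"])+Rt@T[:3,3]
    return c["K"],q(c["attitude"]).as_matrix(),np.array(c["xyz"])
def unproj(C,uv,z):
    K,Rc,p=C; uv=np.atleast_2d(uv).astype(float)
    d=np.c_[uv,np.ones(len(uv))]@np.linalg.inv(K).T@Rc.T
    return p+d*((z-p[2])/d[:,2])[:,None]
def proj(C,X):
    K,Rc,p=C; c=(np.atleast_2d(X)-p)@Rc; c=c@K.T; return c[:,:2]/c[:,2:]
E
python3 - <<'E'
from h import *
im=cv2.imread("pics/top0.png")
cv2.imwrite("pics/topbay.png",cv2.resize(im[195:285,120:290],None,fx=4.7,fy=4.7,interpolation=cv2.INTER_CUBIC))
cv2.imwrite("pics/toprack.png",cv2.resize(im[240:310,300:380],None,fx=8,fy=8,interpolation=cv2.INTER_CUBIC))
C=cam("top"); print(unproj(C,[[340,275],[275,250],[140,228]],0.0))
E
```

```text
[[ 0.44257439 -0.25804944  0.        ]
 [ 0.50153894 -0.09193575  0.        ]
 [ 0.54945593  0.25769721  0.        ]]
```

View pics/topbay.png

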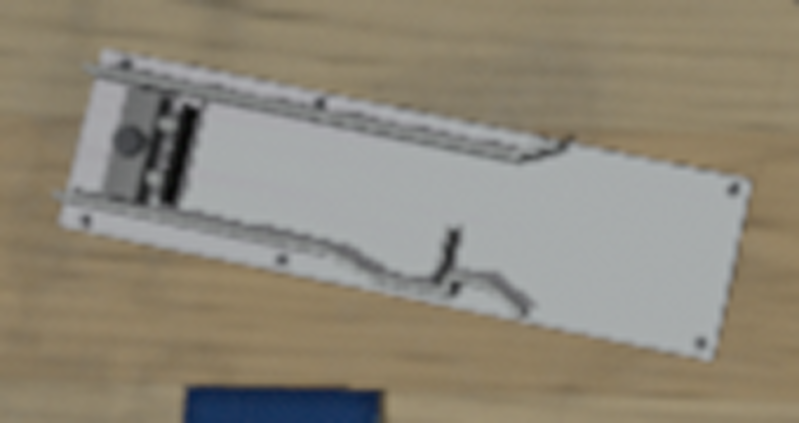

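View pics/toprack.png

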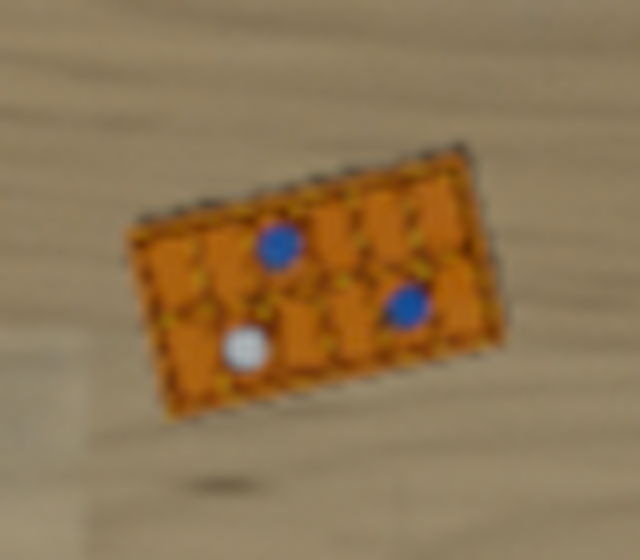

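```bash
cat > fit.py <<'E'
from h import *
from scipy.optimize import least_squares
def fit2(model,meas):
    # meas = R(th) model + t
    mc,pc=model.mean(0),meas.mean(0); H=(model-mc).T@(meas-pc)
    th=np.arctan2(H[0,1]-H[1,0],H[0,0]+H[1,1]); c,s=np.cos(th),np.sin(th)
    Rm=np.array([[c,-s],[s,c]]); t=pc-Rm@mc
    return th,t,np.linalg.norm(model@Rm.T+t-meas,axis=1)
E
python3 - <<'E'
from fit import *
C=cam("top")
px=(np.array([[102,50],[750,180],[712,358],[60,225]])+.5)/4.7-.5+[120,195]
P=unproj(C,px,0.005)[:,:2]
# image top = -y of bay ; left = +x
m=np.array([[.215,-.05],[-.15,-.05],[-.15,.05],[.215,.05]])
th,t,e=fit2(m,P); print("bay",np.degrees(th),t,e)
px=(np.array([[133,232],[465,152],[503,342],[172,415]])+.5)/8-.5+[300,240]
P=unproj(C,px,0.026)[:,:2]
m=np.array([[.03,.054],[.03,-.054],[-.03,-.054],[-.03,.054]])
th2,t2,e=fit2(m,P); print("rack",np.degrees(th2),t2,e)
B=np.array([[np.cos(th),-np.sin(th)],[np.sin(th),np.cos(th)]])
print("apron",B@[-.085,0]+t, "final",B@[.1,0]+t)
o=sensors.get_obs(); print(q(o["tool_rot"]).as_matrix())
E
```

```text
bay 80.05832577059718 [0.52242008 0.05387066] [0.00079492 0.00140967 0.0011513  0.00174305]
rack 14.127252483401405 [ 0.44047946 -0.25581175] [0.00246057 0.0006162  0.00264801 0.00161722]
apron [ 0.50774521 -0.02985298] final [0.53968464 0.15236906]
[[ 2.92490793e-01  9.56268142e-01 -6.13229113e-04]
 [ 9.56267229e-01 -2.92491370e-01 -1.33573914e-03]
 [-1.45668901e-03 -1.95719503e-04 -9.99998920e-01]]
```

```bash
cat >> h.py <<'E'
def rel(p,head):
    "tool-frame shift (cm) and turn (deg) to go to world p, pointing down, tool x at heading (deg)"
    o=sensors.get_obs(); Rt=q(o["tool_rot"]); h=np.radians(head)
    Rg=R.from_matrix(np.array([[np.cos(h),np.sin(h),0],[np.sin(h),-np.cos(h),0],[0,0,-1]]))
    d=Rt.inv().apply(np.array(p)-o["tool_pos"])*100
    print("t",round(o["time_s"],2),"tcp",o["tool_pos"].round(4),"F",o["contact_force"].round(2),"w",round(o["grip_width"],4))
    print("shift cm",d.round(2),"turn",(Rt.inv()*Rg).as_rotvec(degrees=True).round(2), "heading now",np.degrees(np.arctan2(*Rt.as_matrix()[[1,0],0])).round(2))
E
python3 -c "
from h import *
rel([.4405,-.2558,.14],14.1)"
```

```text
t 0.15 tcp [0.168  0.5495 0.2306] F [-0.42 -0.4  -0.47] w 0.0853
shift cm [-69.02  49.61   9.15] turn [3.000e-02 8.000e-02 5.889e+01] heading now 72.99
```

>>> {"method": "servo_tool", "body": {"increments": [{"x": -69, "y": 49.6, "z": 0, "rz": 58.9}, {"x": -69, "y": 49.6, "z": 0, "rz": 58.9}, {"x": -69, "y": 49.6, "z": 0, "rz": 58.9}, {"x": -69, "y": 49.6, "z": 0, "rz": 58.9}, {"x": -69, "y": 49.6, "z": 0, "rz": 58.9}, {"x": -69, "y": 49.6, "z": 0, "rz": 58.9}, {"x": -69, "y": 49.6, "z": 0, "rz": 58.9}, {"x": -69, "y": 49.6, "z": 0, "rz": 58.9}]}}

```text
validation failed for argument at $.in...
```

```bash
python3 -c "
from h import *
rel([.4405,-.2558,.14],14.1)"
```

```text
t 0.15 tcp [0.168  0.5495 0.2306] F [-0.42 -0.4  -0.47] w 0.0853
shift cm [-69.02  49.61   9.15] turn [3.000e-02 8.000e-02 5.889e+01] heading now 72.99
```

>>> {"method": "servo_tool", "body": {"increments": [{"rx": 0, "ry": 0, "rz": 7, "x": -3.3, "y": 2.4, "z": 0, "gripper": 1}, {"rx": 0, "ry": 0, "rz": 14, "x": -6.6, "y": 4.8, "z": 0, "gripper": 1}, {"rx": 0, "ry": 0, "rz": 21, "x": -9.9, "y": 7.2, "z": 0, "gripper": 1}, {"rx": 0, "ry": 0, "rz": 28, "x": -13.2, "y": 9.6, "z": 0, "gripper": 1}, {"rx": 0, "ry": 0, "rz": 35, "x": -16.5, "y": 12, "z": 0, "gripper": 1}, {"rx": 0, "ry": 0, "rz": 42, "x": -19.8, "y": 14.4, "z": 0, "gripper": 1}, {"rx": 0, "ry": 0, "rz": 49, "x": -23.1, "y": 16.8, "z": 0, "gripper": 1}, {"rx": 0, "ry": 0, "rz": 56, "x": -26.4, "y": 19.2, "z": 0, "gripper": 1}]}}

```text
time_s: 0.82
tool_pos: [0.2742, 0.239, 0.2309]
tool_rot: [0.001, 0.989, 0.145, -0.0]
contact_force: [1.2, 0.4, 0.6]
grip_width: 0.0855
```

```bash
python3 -c "
from h import *
rel([.4405,-.2558,.14],14.1)"
```

```text
t 0.82 tcp [0.2742 0.239  0.2309] F [1.2  0.39 0.58] w 0.0855
shift cm [ 1.7  52.16  9.15] turn [0.07 0.03 2.61] heading now 16.71
```

>>> {"method": "servo_tool", "body": {"increments": [{"rx": 0, "ry": 0, "rz": 1, "x": 0.2, "y": 4.1, "z": 0, "gripper": 1}, {"rx": 0, "ry": 0, "rz": 2, "x": 0.4, "y": 8.2, "z": 0, "gripper": 1}, {"rx": 0, "ry": 0, "rz": 2.6, "x": 0.6, "y": 12.3, "z": 0, "gripper": 1}, {"rx": 0, "ry": 0, "rz": 2.6, "x": 0.8, "y": 16.4, "z": 0, "gripper": 1}, {"rx": 0, "ry": 0, "rz": 2.6, "x": 1, "y": 20.5, "z": 0, "gripper": 1}, {"rx": 0, "ry": 0, "rz": 2.6, "x": 1.2, "y": 24.6, "z": 0, "gripper": 1}, {"rx": 0, "ry": 0, "rz": 2.6, "x": 1.4, "y": 28.7, "z": 0, "gripper": 1}, {"rx": 0, "ry": 0, "rz": 2.6, "x": 1.7, "y": 32.8, "z": 0, "gripper": 1}]}}

```text
time_s: 1.48
tool_pos: [0.3846, -0.0723, 0.2313]
tool_rot: [0.001, 0.992, 0.122, -0.0]
contact_force: [-0.2, 0.5, -0.8]
grip_width: 0.0856
```

```bash
python3 -c "
from h import *
rel([.4405,-.2558,.14],14.1)"
```

```text
t 1.48 tcp [ 0.3846 -0.0723  0.2313] F [-0.17  0.52 -0.83] w 0.0856
shift cm [ 0.97 19.15  9.15] turn [ 0.07  0.01 -0.05] heading now 14.05
```

>>> {"method": "servo_tool", "body": {"increments": [{"rx": 0, "ry": 0, "rz": 0, "x": 0.3, "y": 3.8, "z": 0.5, "gripper": 1}, {"rx": 0, "ry": 0, "rz": 0, "x": 0.5, "y": 7.6, "z": 1.5, "gripper": 1}, {"rx": 0, "ry": 0, "rz": 0, "x": 0.7, "y": 11.2, "z": 3, "gripper": 1}, {"rx": 0, "ry": 0, "rz": 0, "x": 1, "y": 14.8, "z": 5, "gripper": 1}, {"rx": 0, "ry": 0, "rz": 0, "x": 1, "y": 18, "z": 7, "gripper": 1}, {"rx": 0, "ry": 0, "rz": 0, "x": 1, "y": 19.1, "z": 8.5, "gripper": 1}, {"rx": 0, "ry": 0, "rz": 0, "x": 1, "y": 19.1, "z": 9.1, "gripper": 1}, {"rx": 0, "ry": 0, "rz": 0, "x": 1, "y": 19.1, "z": 9.1, "gripper": 1}]}}

```text
time_s: 2.15
tool_pos: [0.4392, -0.2544, 0.1385]
tool_rot: [-0.002, 0.993, 0.122, -0.002]
contact_force: [-0.6, 0.9, 0.1]
grip_width: 0.0854
```

```bash
python3 -c "
from h import *
rel([.4405,-.2558,.0],14.1)
cv2.imwrite('pics/w1.png',viewer.get_image('wrist'))"
```

```text
t 2.15 tcp [ 0.4392 -0.2544  0.1385] F [-0.62  0.89  0.08] w 0.0854
shift cm [ 0.13  0.21 13.85] turn [-0.2   0.18 -0.13] heading now 13.97
```

View pics/w1.png

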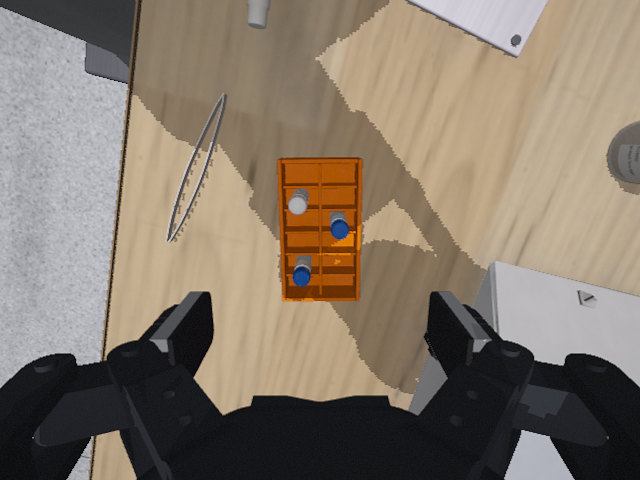

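```bash
python3 -c "
from fit import *
C=cam('wrist')
P=unproj(C,[[278,158],[362,158],[360,300],[282,300]],.026)[:,:2]; print(P)
# image right=tool x(14deg), image down=+tool y (~ -world y)
m=np.array([[-.03,.054],[.03,.054],[.03,-.054],[-.03,-.054]])
th,t,e=fit2(m,P); print(np.degrees(th),t,e)
print('box z.05',unproj(C,[[490,265]],.05),'tweez',unproj(C,[[168,240],[195,180],[224,95]],0))
rel([*t,-.001],np.degrees(th))
"
```

```text
[[ 0.39808768 -0.20922411]
 [ 0.45519146 -0.19492247]
 [ 0.4832516  -0.29968001]
 [ 0.42422503 -0.31447644]]
14.375834862778403 [ 0.44018894 -0.25457576] [0.00061269 0.00065923 0.00064275 0.00034185]
box z.05 [[ 0.55731639 -0.24231069  0.05      ]] tweez [[ 0.32206493 -0.2975466   0.        ]
 [ 0.33600001 -0.24362024  0.        ]
 [ 0.34715161 -0.17648376  0.        ]]
t 2.2 tcp [ 0.4397 -0.2541  0.1398] F [-0.41  0.24  0.23] w 0.0858
shift cm [ 0.06  0.09 14.08] turn [-0.1   0.1  -0.34] heading now 14.03
```

>>> {"method": "servo_tool", "body": {"increments": [{"rx": 0, "ry": 0, "rz": -0.3, "x": 0.05, "y": 0.1, "z": 2, "gripper": 1}, {"rx": 0, "ry": 0, "rz": -0.3, "x": 0.05, "y": 0.1, "z": 5, "gripper": 1}, {"rx": 0, "ry": 0, "rz": -0.3, "x": 0.05, "y": 0.1, "z": 8, "gripper": 1}, {"rx": 0, "ry": 0, "rz": -0.3, "x": 0.05, "y": 0.1, "z": 10.5, "gripper": 1}, {"rx": 0, "ry": 0, "rz": -0.3, "x": 0.05, "y": 0.1, "z": 12.5, "gripper": 1}, {"rx": 0, "ry": 0, "rz": -0.3, "x": 0.05, "y": 0.1, "z": 13.5, "gripper": 1}, {"rx": 0, "ry": 0, "rz": -0.3, "x": 0.05, "y": 0.1, "z": 14, "gripper": 1}, {"rx": 0, "ry": 0, "rz": -0.3, "x": 0.05, "y": 0.1, "z": 14, "gripper": 1}]}}

```text
time_s: 2.87
tool_pos: [0.4403, -0.254, 0.0002]
tool_rot: [-0.001, 0.992, 0.125, -0.001]
contact_force: [0.0, -0.1, 0.3]
grip_width: 0.0855
```

```bash
python3 -c "
from h import *
rel([.4402,-.2546,.0],14.3)
cv2.imwrite('pics/w2.png',viewer.get_image('wrist'))"
```

```text
t 2.87 tcp [ 4.403e-01 -2.540e-01  2.000e-04] F [ 0.05 -0.07  0.32] w 0.0855
shift cm [-0.03  0.05  0.02] turn [-0.11  0.1   0.09] heading now 14.39
```

View pics/w2.png

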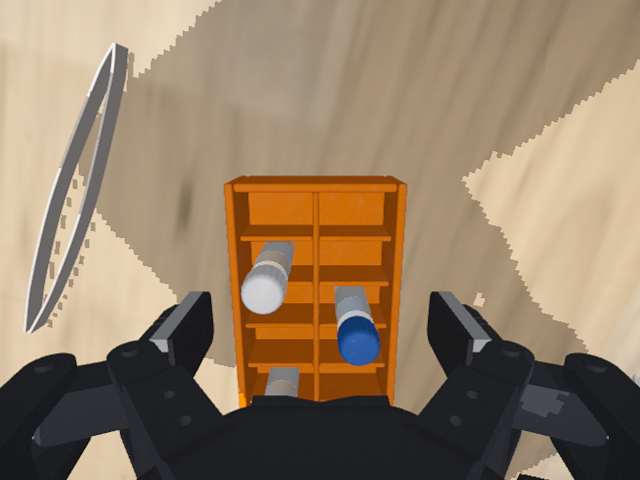

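>>> {"method": "servo_tool", "body": {"increments": [{"rx": 0, "ry": 0, "rz": 0, "x": 0, "y": 0, "z": 0, "gripper": 0.6}, {"rx": 0, "ry": 0, "rz": 0, "x": 0, "y": 0, "z": 0, "gripper": 0.6}, {"rx": 0, "ry": 0, "rz": 0, "x": 0, "y": 0, "z": 0, "gripper": 0.6}, {"rx": 0, "ry": 0, "rz": 0, "x": 0, "y": 0, "z": 0, "gripper": 0.6}, {"rx": 0, "ry": 0, "rz": 0, "x": 0, "y": 0, "z": 0, "gripper": 0.6}], "squeeze": 25}}

```text
time_s: 3.33
tool_pos: [0.4416, -0.2552, 0.0023]
tool_rot: [0.001, 0.992, 0.125, 0.001]
contact_force: [-0.1, 0.8, 6.4]
grip_width: 0.0596
```

>>> {"method": "servo_tool", "body": {"increments": [{"rx": 0, "ry": 0, "rz": 0, "x": 0, "y": 0, "z": 0, "gripper": 0.6}, {"rx": 0, "ry": 0, "rz": 0, "x": 0, "y": 0, "z": -0.4, "gripper": 0.6}, {"rx": 0, "ry": 0, "rz": 0, "x": 0, "y": 0, "z": -1, "gripper": 0.6}, {"rx": 0, "ry": 0, "rz": 0, "x": 0, "y": 0, "z": -2, "gripper": 0.6}, {"rx": 0, "ry": 0, "rz": 0, "x": 0, "y": 0, "z": -2, "gripper": 0.6}], "squeeze": 35}}

```text
time_s: 3.75
tool_pos: [0.4427, -0.256, 0.0242]
tool_rot: [0.002, 0.992, 0.125, 0.002]
contact_force: [0.2, -0.2, -1.0]
grip_width: 0.059
```

```bash
python3 -c "
from h import *
rel([.4402,-.2546,.0],14.3)
cv2.imwrite('pics/w3.png',viewer.get_image('wrist'))"
```

```text
t 3.75 tcp [ 0.4427 -0.256   0.0242] F [ 0.15 -0.23 -1.01] w 0.059
shift cm [-0.22 -0.21  2.42] turn [ 0.24 -0.17  0.09] heading now 14.39
```

View pics/w3.png

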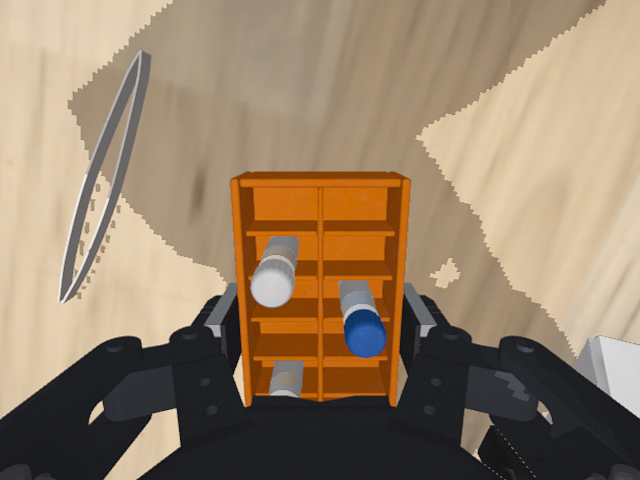

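```bash
python3 -c "
from fit import *
o=sensors.get_obs()
C=cam('wrist',o); z=o['tool_pos'][2]-.0023+.026
P=unproj(C,[[232,178],[410,178],[248,405]],z)
L=q(o['tool_rot']).inv().apply(P-o['tool_pos']); print(L*1000)
P=unproj(C,[[235,183],[407,183]],z);print(np.linalg.norm(P[0]-P[1]))
# apron target
t=np.array([.52242,.05387]);th=np.radians(80.06)
print(t+ -.085*np.array([np.cos(th),np.sin(th)]))
"
```

```text
[[-29.0644912  -54.58757664 -23.97836061]
 [ 29.76101914 -54.58914337 -23.82192574]
 [-28.55507864  34.96670116 -23.64754458]]
0.05705446581270135
[ 0.50774757 -0.02985407]
```

```bash
python3 -c "
from h import *
rel([.5077,-.0299,.11],-9.9)"
```

```text
t 3.8 tcp [ 0.4425 -0.2558  0.0236] F [-0.81 -0.41 -1.61] w 0.0593
shift cm [ 11.95 -20.23  -8.68] turn [ 0.18 -0.19 24.29] heading now 14.39
```

>>> {"method": "servo_tool", "body": {"increments": [{"rx": 0, "ry": 0, "rz": 0, "x": 0, "y": 0, "z": -1, "gripper": 0.6}, {"rx": 0, "ry": 0, "rz": 0, "x": 0, "y": -0.5, "z": -2.5, "gripper": 0.6}, {"rx": 0, "ry": 0, "rz": 0, "x": 0.5, "y": -1.5, "z": -4.5, "gripper": 0.6}, {"rx": 0, "ry": 0, "rz": 2, "x": 1.3, "y": -3, "z": -6.5, "gripper": 0.6}, {"rx": 0, "ry": 0, "rz": 5, "x": 2.5, "y": -5, "z": -8, "gripper": 0.6}, {"rx": 0, "ry": 0, "rz": 8, "x": 4, "y": -7.5, "z": -8.7, "gripper": 0.6}, {"rx": 0, "ry": 0, "rz": 11, "x": 5.5, "y": -10, "z": -8.7, "gripper": 0.6}, {"rx": 0, "ry": 0, "rz": 14, "x": 7, "y": -12.5, "z": -8.7, "gripper": 0.6}]}}

```text
time_s: 4.47
tool_pos: [0.4794, -0.1162, 0.1111]
tool_rot: [0.002, 1.0, 0.002, 0.003]
contact_force: [0.4, -0.0, -2.3]
grip_width: 0.0593
```

```bash
python3 -c "
from h import *
rel([.5077,-.0299,.11],-9.9)"
```

```text
t 4.47 tcp [ 0.4794 -0.1162  0.1111] F [ 0.41 -0.   -2.29] w 0.0593
shift cm [ 2.86 -8.62  0.1 ] turn [ 0.18 -0.31 10.09] heading now 0.19
```

>>> {"method": "servo_tool", "body": {"increments": [{"rx": 0, "ry": 0, "rz": 3, "x": 0.9, "y": -2.5, "z": 0, "gripper": 0.6}, {"rx": 0, "ry": 0, "rz": 6, "x": 1.7, "y": -5, "z": 0, "gripper": 0.6}, {"rx": 0, "ry": 0, "rz": 8.5, "x": 2.4, "y": -7, "z": 0, "gripper": 0.6}, {"rx": 0, "ry": 0, "rz": 9.6, "x": 2.7, "y": -8.2, "z": 0, "gripper": 0.6}, {"rx": 0, "ry": 0, "rz": 10.1, "x": 2.9, "y": -8.6, "z": 0, "gripper": 0.6}, {"rx": 0, "ry": 0, "rz": 10.1, "x": 2.9, "y": -8.6, "z": 0, "gripper": 0.6}]}}

```text
time_s: 4.97
tool_pos: [0.5083, -0.0293, 0.1109]
tool_rot: [0.002, 0.996, -0.085, 0.003]
contact_force: [-0.4, 0.4, -1.6]
grip_width: 0.0593
```

```bash
python3 -c "
from h import *
rel([.5077,-.0299,.11],-9.9)
cv2.imwrite('pics/w4.png',viewer.get_image('wrist'))"
```

```text
t 4.97 tcp [ 0.5083 -0.0293  0.1109] F [-0.38  0.44 -1.64] w 0.0593
shift cm [-0.04  0.07  0.09] turn [ 0.15 -0.31  0.1 ] heading now -9.8
```

View pics/w4.png

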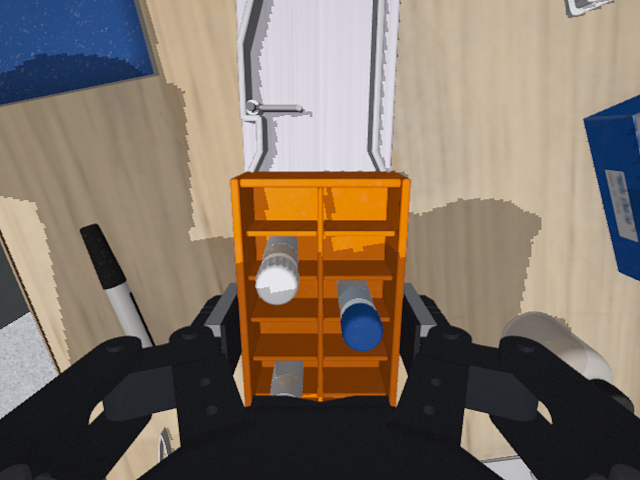

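```bash
cat >> fit.py <<'E'
TH=np.radians(80.06);T0=np.array([.52242,.05387])
def b2w(p,th=None,t=None):
    th=TH if th is None else th; t=T0 if t is None else t
    p=np.atleast_2d(p).astype(float); c,s=np.cos(th),np.sin(th)
    return np.c_[p[:,:2]@np.array([[c,-s],[s,c]]).T+t,p[:,2]]
def w2b(P):
    P=np.atleast_2d(P); c,s=np.cos(TH),np.sin(TH)
    return np.c_[(P[:,:2]-T0)@np.array([[c,-s],[s,c]]),P[:,2]]
E
python3 -c "
from fit import *
im=cv2.imread('pics/w4.png')
C=cam('wrist')
pts=[[0,.0385,.027],[0,.009,.027],[.1,.033,.029],[.1,-.033,.029],[.1,.05,.005],[.1,-.05,.005],[-.025,-.033,.029],[-.025,.033,.029]]
uv=proj(C,b2w(pts)); print(uv.round(0))
for p in uv: cv2.circle(im,tuple(int(v) for v in p.round()),2,(0,0,255),-1)
cv2.imwrite('pics/w4b.png',cv2.resize(im[0:200,180:460],None,fx=2.8,fy=2.8,interpolation=cv2.INTER_CUBIC))
"
```

```text
[[ 255.  106.]
 [ 304.  106.]
 [ 256. -100.]
 [ 383.  -99.]
 [ 233.  -74.]
 [ 405.  -73.]
 [ 373.  149.]
 [ 265.  149.]]
```

View pics/w4b.png

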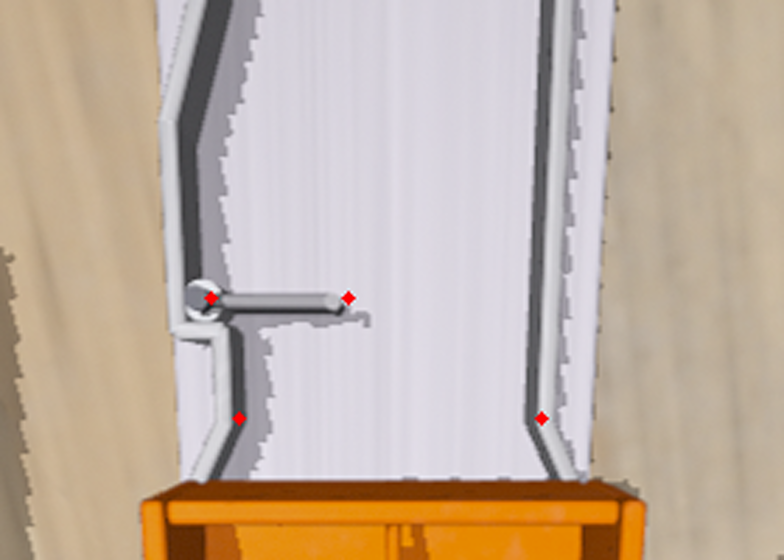

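>>> {"method": "servo_tool", "body": {"increments": [{"rx": 0, "ry": 0, "rz": 0, "x": -0.1, "y": 0.1, "z": 1, "gripper": 0.6}, {"rx": 0, "ry": 0, "rz": 0, "x": -0.15, "y": 0.1, "z": 3, "gripper": 0.6}, {"rx": 0, "ry": 0, "rz": 0, "x": -0.15, "y": 0.1, "z": 5, "gripper": 0.6}, {"rx": 0, "ry": 0, "rz": 0, "x": -0.15, "y": 0.1, "z": 7, "gripper": 0.6}, {"rx": 0, "ry": 0, "rz": 0, "x": -0.15, "y": 0.1, "z": 8.3, "gripper": 0.6}, {"rx": 0, "ry": 0, "rz": 0, "x": -0.15, "y": 0.1, "z": 9, "gripper": 0.6}, {"rx": 0, "ry": 0, "rz": 0, "x": -0.15, "y": 0.1, "z": 9.4, "gripper": 0.6}, {"rx": 0, "ry": 0, "rz": 0, "x": -0.15, "y": 0.1, "z": 9.5, "gripper": 0.6}]}}

```text
time_s: 5.68
tool_pos: [0.5067, -0.0319, 0.0155]
tool_rot: [0.002, 0.996, -0.086, 0.002]
contact_force: [-0.2, 0.0, -1.0]
grip_width: 0.0591
```

```bash
python3 -c "
from fit import *
rel([.5077,-.0299,.0085],-9.9)"
```

```text
t 5.68 tcp [ 0.5067 -0.0319  0.0155] F [-0.18  0.03 -1.04] w 0.0591
shift cm [ 0.06 -0.22  0.7 ] turn [ 0.19 -0.27  0.03] heading now -9.87
```

>>> {"method": "servo_tool", "body": {"increments": [{"rx": 0, "ry": 0, "rz": 0, "x": 0, "y": 0, "z": 0.2, "gripper": 0.6}, {"rx": 0, "ry": 0, "rz": 0, "x": 0, "y": 0, "z": 0.4, "gripper": 0.6}, {"rx": 0, "ry": 0, "rz": 0, "x": 0, "y": 0, "z": 0.55, "gripper": 0.6}, {"rx": 0, "ry": 0, "rz": 0, "x": 0, "y": 0, "z": 0.65, "gripper": 0.6}, {"rx": 0, "ry": 0, "rz": 0, "x": 0, "y": 0, "z": 0.7, "gripper": 0.6}, {"rx": 0, "ry": 0, "rz": 0, "x": 0, "y": 0, "z": 0.7, "gripper": 0.6}]}}

```text
time_s: 6.18
tool_pos: [0.5068, -0.0319, 0.0086]
tool_rot: [0.002, 0.996, -0.086, 0.002]
contact_force: [-0.1, 0.6, -0.7]
grip_width: 0.0596
```

>>> {"method": "servo_tool", "body": {"increments": [{"rx": 0, "ry": 0, "rz": 0, "x": 0, "y": 0, "z": 0.05, "gripper": 0.6}, {"rx": 0, "ry": 0, "rz": 0, "x": 0, "y": 0, "z": 0.1, "gripper": 0.6}, {"rx": 0, "ry": 0, "rz": 0, "x": 0, "y": 0, "z": 0.1, "gripper": 0.6}]}}

```text
time_s: 6.43
tool_pos: [0.5068, -0.0318, 0.0076]
tool_rot: [0.002, 0.996, -0.086, 0.002]
contact_force: [0.5, 0.5, -0.9]
grip_width: 0.0594
```

>>> {"method": "servo_tool", "body": {"increments": [{"rx": 0, "ry": 0, "rz": 0, "x": 0, "y": 0, "z": 0.04, "gripper": 0.6}, {"rx": 0, "ry": 0, "rz": 0, "x": 0, "y": 0, "z": 0.08, "gripper": 0.6}, {"rx": 0, "ry": 0, "rz": 0, "x": 0, "y": 0, "z": 0.1, "gripper": 0.6}]}}

```text
time_s: 6.68
tool_pos: [0.5068, -0.0319, 0.0075]
tool_rot: [0.002, 0.996, -0.086, 0.002]
contact_force: [-1.9, 0.9, 9.3]
grip_width: 0.0593
```

>>> {"method": "servo_tool", "body": {"increments": [{"rx": 0, "ry": 0, "rz": 0, "x": 0, "y": 0, "z": -0.02, "gripper": 0.6}, {"rx": 0, "ry": 0, "rz": 0, "x": 0, "y": 0, "z": -0.02, "gripper": 0.75}, {"rx": 0, "ry": 0, "rz": 0, "x": 0, "y": 0, "z": -0.05, "gripper": 0.9}, {"rx": 0, "ry": 0, "rz": 0, "x": 0, "y": 0, "z": -0.05, "gripper": 1}, {"rx": 0, "ry": 0, "rz": 0, "x": 0, "y": 0, "z": -0.05, "gripper": 1}]}}

```text
time_s: 7.1
tool_pos: [0.5068, -0.0319, 0.0079]
tool_rot: [0.002, 0.996, -0.086, 0.002]
contact_force: [-0.9, 0.7, 0.1]
grip_width: 0.0855
```

```bash
python3 -c "
from fit import *
rel([.5077,-.0299,.0085],-9.9)
cv2.imwrite('pics/w5.png',viewer.get_image('wrist'))"
```

```text
t 7.1 tcp [ 0.5068 -0.0319  0.0079] F [-0.92  0.66  0.14] w 0.0855
shift cm [ 0.05 -0.21 -0.06] turn [ 0.19 -0.29  0.04] heading now -9.85
```

View pics/w5.png

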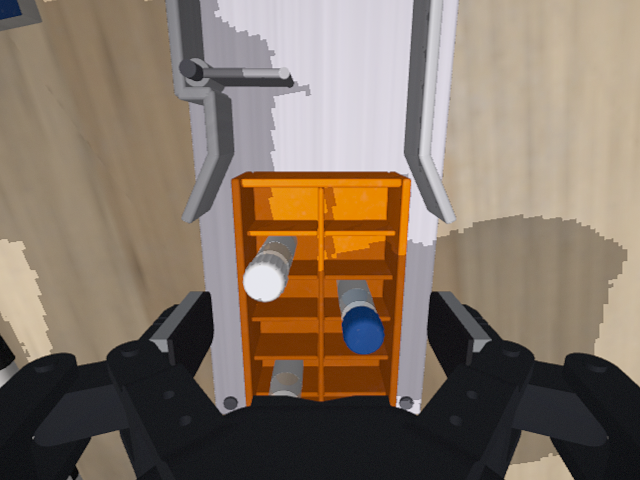

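```bash
sed -i 's/T0=np.array(\[.52242,.05387\])/T0=np.array([.52142,.05404])/' fit.py; python3 -c "
from fit import *
o=sensors.get_obs(); print(w2b(o['tool_pos']))
C=cam('wrist',o)
# measured features -> bay frame
print('hinge,tip z.027',w2b(unproj(C,[[190,69],[288,74]],.027)))
print('wall kinks z.029',w2b(unproj(C,[[230,153],[416,153],[225,40],[413,40]],.029)))
print('rack front corners z.031',w2b(unproj(C,[[235,176],[409,176]],.031)))
print('screws z .005',w2b(unproj(C,[[230,402],[406,402]],.005)))
p=b2w([[-.175,-.012,.12]])[0];print(p);rel(p,80.06)"
```

```text
[[-0.08713398 -0.00046878  0.00791644]]
hinge,tip z.027 [[ 0.00123848  0.04122022  0.027     ]
 [-0.00013511  0.01019835  0.027     ]]
wall kinks z.029 [[-0.02463156  0.02976914  0.029     ]
 [-0.02452738 -0.03191658  0.029     ]
 [ 0.00910564  0.02910618  0.029     ]
 [ 0.00929777 -0.02850737  0.029     ]]
rack front corners z.031 [[-0.03197135  0.02812252  0.031     ]
 [-0.03189514 -0.02960195  0.031     ]]
screws z .005 [[-0.14315996  0.04309965  0.005     ]
 [-0.14342427 -0.04212311  0.005     ]]
[ 0.50303193 -0.12040449  0.12      ]
t 7.15 tcp [ 0.5068 -0.0319  0.0079] F [-0.35 -0.08  0.92] w 0.0854
shift cm [  1.2    8.83 -11.17] turn [ 3.800e-01 -8.000e-02 -8.991e+01] heading now -9.85
```

>>> {"method": "servo_tool", "body": {"increments": [{"rx": 0, "ry": 0, "rz": 0, "x": 0, "y": 0, "z": -2.5, "gripper": 1}, {"rx": 0, "ry": 0, "rz": 0, "x": 0, "y": 0, "z": -6, "gripper": 1}, {"rx": 0, "ry": 0, "rz": 0, "x": 0, "y": 0, "z": -9, "gripper": 1}, {"rx": 0, "ry": 0, "rz": -7, "x": 0.3, "y": 2, "z": -11, "gripper": 0}, {"rx": 0, "ry": 0, "rz": -14, "x": 0.6, "y": 4, "z": -11.2, "gripper": 0}, {"rx": 0, "ry": 0, "rz": -21, "x": 0.9, "y": 6, "z": -11.2, "gripper": 0}, {"rx": 0, "ry": 0, "rz": -28, "x": 1.2, "y": 8, "z": -11.2, "gripper": 0}, {"rx": 0, "ry": 0, "rz": -35, "x": 1.2, "y": 8.8, "z": -11.2, "gripper": 0}], "squeeze": 30}}

```text
time_s: 7.82
tool_pos: [0.5036, -0.1225, 0.1206]
tool_rot: [0.003, 0.975, 0.22, 0.002]
contact_force: [-1.1, 0.6, 0.2]
grip_width: 0.026
```

```bash
python3 -c "
from fit import *
p=b2w([[-.175,-.012,.10]])[0];rel(p,80.06)"
```

```text
t 7.82 tcp [ 0.5036 -0.1225  0.1206] F [-1.08  0.61  0.23] w 0.026
shift cm [ 0.04 -0.23  2.06] turn [  0.48   0.07 -54.63] heading now 25.43
```

>>> {"method": "servo_tool", "body": {"increments": [{"rx": 0, "ry": 0, "rz": -7, "x": 0, "y": -0.2, "z": 0, "gripper": 0}, {"rx": 0, "ry": 0, "rz": -14, "x": 0, "y": -0.2, "z": 0, "gripper": 0}, {"rx": 0, "ry": 0, "rz": -21, "x": 0, "y": -0.2, "z": 0, "gripper": 0}, {"rx": 0, "ry": 0, "rz": -28, "x": 0, "y": -0.2, "z": 0, "gripper": 0}, {"rx": 0, "ry": 0, "rz": -35, "x": 0, "y": -0.2, "z": 0, "gripper": 0}, {"rx": 0, "ry": 0, "rz": -42, "x": 0, "y": -0.2, "z": 0, "gripper": 0}, {"rx": 0.2, "ry": 0, "rz": -49, "x": 0, "y": -0.2, "z": 0, "gripper": 0}, {"rx": 0.4, "ry": 0, "rz": -54.6, "x": 0, "y": -0.2, "z": 0, "gripper": 0}]}}

```text
time_s: 8.48
tool_pos: [0.5025, -0.1206, 0.1204]
tool_rot: [0.001, 0.764, 0.645, -0.001]
contact_force: [-0.0, 0.5, -0.7]
grip_width: -0.0002
```

```bash
python3 -c "
from fit import *
p=b2w([[-.175,-.012,.014]])[0];rel(p,80.06)
cv2.imwrite('pics/w6.png',viewer.get_image('wrist'))"
```

```text
t 8.48 tcp [ 0.5025 -0.1206  0.1204] F [-0.03  0.54 -0.71] w -0.0002
shift cm [ 0.05  0.05 10.64] turn [0.01 0.09 0.3 ] heading now 80.36
```

View pics/w6.png

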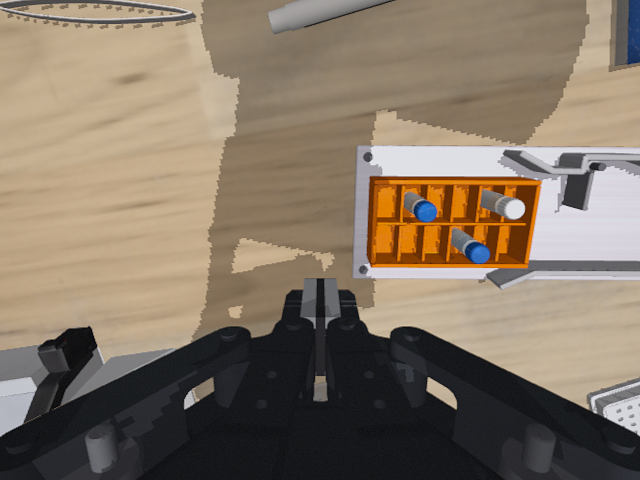

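>>> {"method": "servo_tool", "body": {"increments": [{"rx": 0, "ry": 0, "rz": 0.3, "x": 0, "y": 0, "z": 2, "gripper": 0}, {"rx": 0, "ry": 0, "rz": 0.3, "x": 0, "y": 0, "z": 5, "gripper": 0}, {"rx": 0, "ry": 0, "rz": 0.3, "x": 0, "y": 0, "z": 8, "gripper": 0}, {"rx": 0, "ry": 0, "rz": 0.3, "x": 0, "y": 0, "z": 9.8, "gripper": 0}, {"rx": 0, "ry": 0, "rz": 0.3, "x": 0, "y": 0, "z": 10.5, "gripper": 0}, {"rx": 0, "ry": 0, "rz": 0.3, "x": 0, "y": 0, "z": 10.6, "gripper": 0}, {"rx": 0, "ry": 0, "rz": 0.3, "x": 0.5, "y": 0, "z": 10.6, "gripper": 0}, {"rx": 0, "ry": 0, "rz": 0.3, "x": 1, "y": 0, "z": 10.6, "gripper": 0}]}}

```text
time_s: 9.2
tool_pos: [0.5056, -0.1113, 0.0155]
tool_rot: [0.002, 0.765, 0.644, 0.0]
contact_force: [-1.0, 0.0, 0.4]
grip_width: -0.0001
```

```bash
cat >> fit.py <<'E'
def st():
    o=sensors.get_obs(); c,s=np.cos(TH),np.sin(TH); F=np.array(o["contact_force"])
    print("bay mm",(w2b(o["tool_pos"])[0]*1000).round(1),"F bay",round(F[0]*c+F[1]*s,2),round(-F[0]*s+F[1]*c,2),round(F[2],2))
E
python3 -c "
from fit import *
p=b2w([[-.155,-.012,.014]])[0];rel(p,80.06);st()
cv2.imwrite('pics/w7.png',viewer.get_image('wrist'))"
```

```text
t 9.2 tcp [ 0.5056 -0.1113  0.0155] F [-0.99  0.04  0.36] w -0.0001
shift cm [ 1.06 -0.09  0.15] turn [0.16 0.11 0.05] heading now 80.11
bay mm [-165.6  -12.9   15.5] F bay -0.13 0.98 0.36
```

View pics/w7.png

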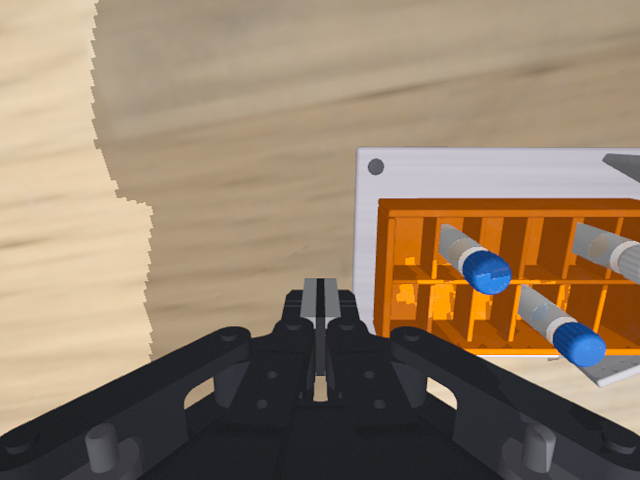

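>>> {"method": "servo_tool", "body": {"increments": [{"rx": 0, "ry": 0, "rz": 0, "x": 0.3, "y": -0.1, "z": 0.1, "gripper": 0}, {"rx": 0, "ry": 0, "rz": 0, "x": 0.6, "y": -0.1, "z": 0.1, "gripper": 0}, {"rx": 0, "ry": 0, "rz": 0, "x": 0.9, "y": -0.1, "z": 0.1, "gripper": 0}, {"rx": 0, "ry": 0, "rz": 0, "x": 1.1, "y": -0.1, "z": 0.1, "gripper": 0}, {"rx": 0, "ry": 0, "rz": 0, "x": 1.3, "y": -0.1, "z": 0.1, "gripper": 0}, {"rx": 0, "ry": 0, "rz": 0, "x": 1.5, "y": -0.1, "z": 0.1, "gripper": 0}, {"rx": 0, "ry": 0, "rz": 0, "x": 1.7, "y": -0.1, "z": 0.1, "gripper": 0}, {"rx": 0, "ry": 0, "rz": 0, "x": 1.9, "y": -0.1, "z": 0.1, "gripper": 0}]}}

```text
time_s: 9.92
tool_pos: [0.5079, -0.0913, 0.0146]
tool_rot: [0.002, 0.765, 0.644, 0.0]
contact_force: [0.3, -1.0, 0.3]
grip_width: -0.0003
```

```bash
python3 -c "
from fit import *
st();cv2.imwrite('pics/w8.png',viewer.get_image('wrist'))"
```

```text
bay mm [-145.5  -11.8   14.6] F bay -0.94 -0.44 0.33
```

View pics/w8.png

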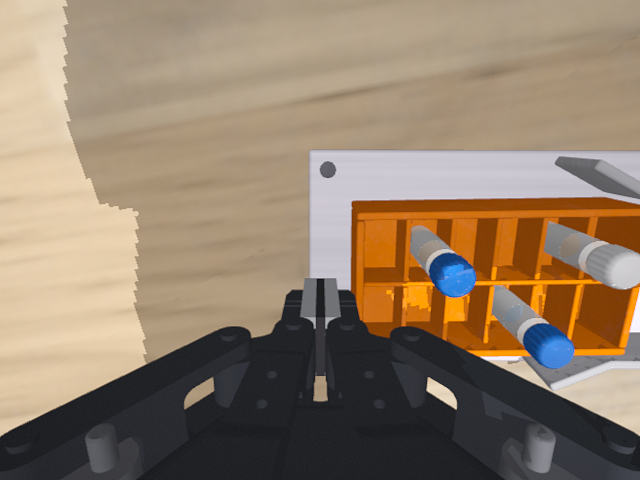

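>>> {"method": "servo_tool", "body": {"increments": [{"rx": 0, "ry": 0, "rz": 0, "x": 0.3, "y": 0, "z": 0, "gripper": 0}, {"rx": 0, "ry": 0, "rz": 0, "x": 0.5, "y": 0, "z": 0, "gripper": 0}, {"rx": 0, "ry": 0, "rz": 0, "x": 0.7, "y": 0, "z": 0, "gripper": 0}, {"rx": 0, "ry": 0, "rz": 0, "x": 0.9, "y": 0, "z": 0, "gripper": 0}, {"rx": 0, "ry": 0, "rz": 0, "x": 1.1, "y": 0, "z": 0, "gripper": 0}, {"rx": 0, "ry": 0, "rz": 0, "x": 1.3, "y": 0, "z": 0, "gripper": 0}, {"rx": 0, "ry": 0, "rz": 0, "x": 1.5, "y": 0, "z": 0, "gripper": 0}, {"rx": 0, "ry": 0, "rz": 0, "x": 1.7, "y": 0, "z": 0, "gripper": 0}]}}

```text
time_s: 10.63
tool_pos: [0.5108, -0.074, 0.0146]
tool_rot: [0.001, 0.765, 0.644, 0.0]
contact_force: [-0.7, -0.8, 0.4]
grip_width: 0.0003
```

```bash
python3 -c "
from fit import *
st();im=viewer.get_image('top')
cv2.imwrite('pics/t9.png',cv2.resize(im[195:285,120:290],None,fx=4.7,fy=4.7,interpolation=cv2.INTER_CUBIC))"
```

```text
bay mm [-127.9  -11.6   14.6] F bay -0.95 0.54 0.42
```

View pics/t9.png

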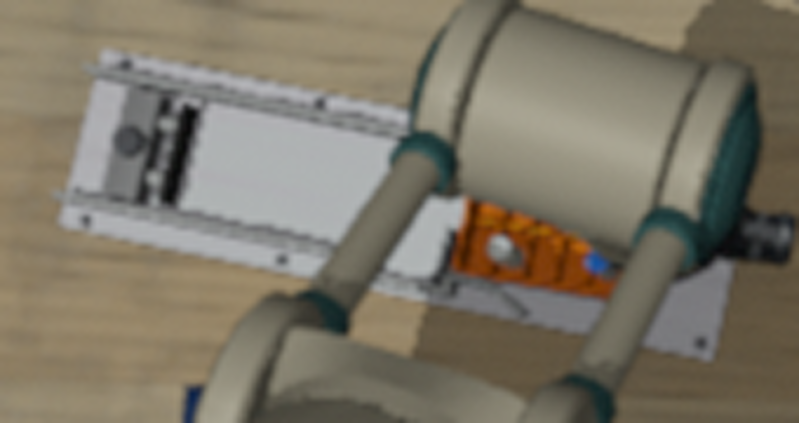

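>>> {"method": "servo_tool", "body": {"increments": [{"rx": 0, "ry": 0, "rz": 0, "x": 0.2, "y": 0, "z": 0, "gripper": 0}, {"rx": 0, "ry": 0, "rz": 0, "x": 0.4, "y": 0, "z": 0, "gripper": 0}, {"rx": 0, "ry": 0, "rz": 0, "x": 0.6, "y": 0, "z": 0, "gripper": 0}, {"rx": 0, "ry": 0, "rz": 0, "x": 0.8, "y": 0, "z": 0, "gripper": 0}, {"rx": 0, "ry": 0, "rz": 0, "x": 1, "y": 0, "z": 0, "gripper": 0}, {"rx": 0, "ry": 0, "rz": 0, "x": 1.2, "y": 0, "z": 0, "gripper": 0}]}}

```text
time_s: 11.18
tool_pos: [0.5156, -0.0644, 0.0153]
tool_rot: [0.005, 0.765, 0.645, 0.001]
contact_force: [2.7, -10.8, 0.4]
grip_width: -0.0
```

```bash
python3 -c "
from fit import *
st();px=(np.array([[200,107],[182,207]])+.5)/4.7-.5+[120,195]
print(w2b(unproj(cam('top'),px,.028)))
cv2.imwrite('pics/w10.png',viewer.get_image('wrist'))"
```

```text
bay mm [-117.7  -14.7   15.3] F bay -10.13 -4.47 0.4
[[ 0.1460676  -0.02764444  0.028     ]
 [ 0.14255633  0.0267886   0.028     ]]
```

View pics/w10.png

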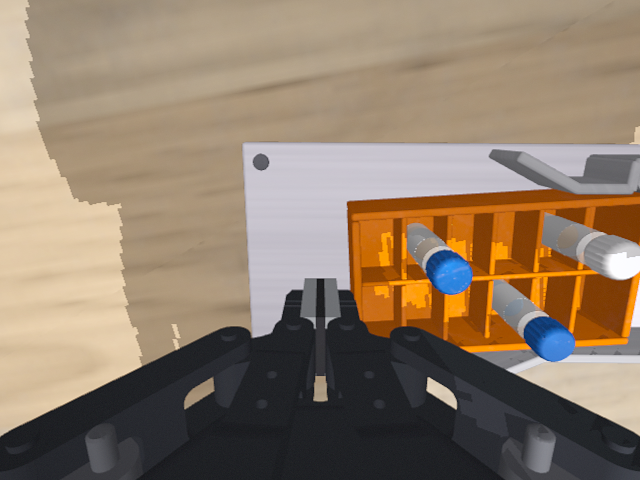

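>>> {"method": "servo_tool", "body": {"increments": [{"rx": 0, "ry": 0, "rz": 0, "x": -0.3, "y": 0, "z": 0, "gripper": 0}, {"rx": 0, "ry": 0, "rz": 0, "x": -1, "y": 0, "z": 0, "gripper": 0}, {"rx": 0, "ry": 0, "rz": 0, "x": -2.5, "y": 0, "z": 0, "gripper": 0}, {"rx": 0, "ry": 0, "rz": 0, "x": -4.5, "y": -0.5, "z": 0, "gripper": 0}, {"rx": 0, "ry": 0, "rz": 7, "x": -5.5, "y": -1, "z": 0, "gripper": 0}, {"rx": 0, "ry": 0, "rz": 14, "x": -5.5, "y": -1, "z": 0, "gripper": 0}, {"rx": 0, "ry": 0, "rz": 21, "x": -5.5, "y": -1, "z": 0, "gripper": 0}, {"rx": 0, "ry": 0, "rz": 28, "x": -5.5, "y": -1, "z": 0, "gripper": 0}]}}

```text
time_s: 11.9
tool_pos: [0.4957, -0.1166, 0.0152]
tool_rot: [0.004, 0.899, 0.437, 0.002]
contact_force: [-0.3, -0.4, 0.1]
grip_width: -0.0004
```

```bash
python3 -c "
from fit import *
st();rel(b2w([[-.17,0,.014]])[0],-9.94)
cv2.imwrite('pics/w11.png',viewer.get_image('wrist'))"
```

```text
bay mm [-172.5   -4.1   15.2] F bay -0.46 0.2 0.14
t 11.9 tcp [ 0.4957 -0.1166  0.0152] F [-0.28 -0.42  0.14] w -0.0004
shift cm [ 0.03 -0.48  0.12] turn [ 0.41 -0.28 61.77] heading now 51.83
```

View pics/w11.png

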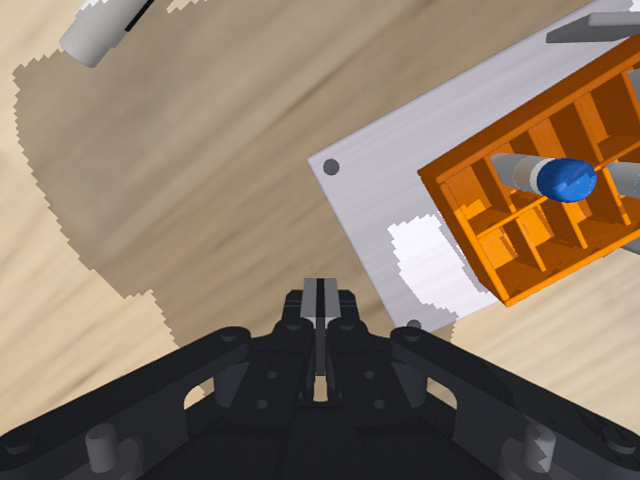

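>>> {"method": "servo_tool", "body": {"increments": [{"rx": 0, "ry": 0, "rz": 7, "x": 0, "y": -0.1, "z": 0.1, "gripper": 0.35}, {"rx": 0, "ry": 0, "rz": 14, "x": 0, "y": -0.2, "z": 0.1, "gripper": 0.35}, {"rx": 0, "ry": 0, "rz": 21, "x": 0, "y": -0.3, "z": 0.1, "gripper": 0.35}, {"rx": 0, "ry": 0, "rz": 28, "x": 0, "y": -0.5, "z": 0.1, "gripper": 0.35}, {"rx": 0, "ry": 0, "rz": 35, "x": 0, "y": -0.5, "z": 0.1, "gripper": 0.35}, {"rx": 0, "ry": 0, "rz": 42, "x": 0, "y": -0.5, "z": 0.1, "gripper": 0.35}, {"rx": 0, "ry": 0, "rz": 49, "x": 0, "y": -0.5, "z": 0.1, "gripper": 0.35}, {"rx": 0, "ry": 0, "rz": 56, "x": 0, "y": -0.5, "z": 0.1, "gripper": 0.35}]}}

```text
time_s: 12.62
tool_pos: [0.4913, -0.113, 0.014]
tool_rot: [0.002, 0.999, -0.04, 0.003]
contact_force: [0.2, 0.5, -0.7]
grip_width: 0.0302
```

```bash
python3 -c "
from fit import *
st();rel(b2w([[-.15,0,.014]])[0],-9.94)
cv2.imwrite('pics/w12.png',viewer.get_image('wrist'))"
```

```text
bay mm [-169.7    0.9   14. ] F bay 0.57 -0.06 -0.74
t 12.62 tcp [ 0.4913 -0.113   0.014 ] F [ 0.16  0.55 -0.74] w 0.0302
shift cm [ 0.27 -1.95 -0.  ] turn [ 0.16 -0.36  5.36] heading now -4.58
```

View pics/w12.png

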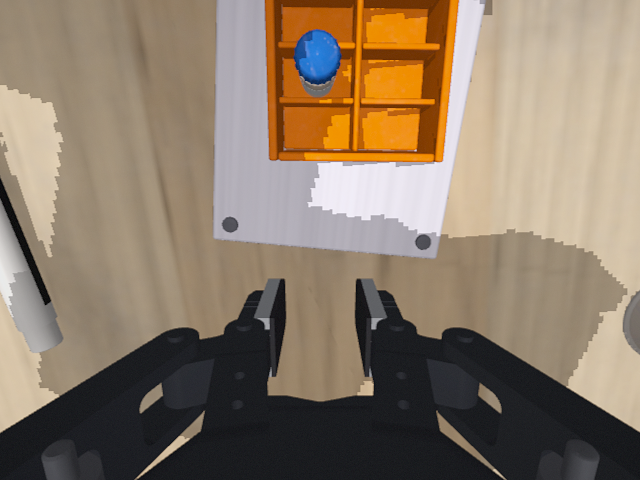

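```bash
python3 -c "
from fit import *
P=w2b(unproj(cam('wrist'),[[270,158],[442,160]],.031))*1000;print(P, np.degrees(np.arctan2(P[0,0]-P[1,0],P[0,1]-P[1,1])))"
```

```text
[[-110.81895986   23.7086918    31.        ]
 [-106.17297365  -35.41872043   31.        ]] -4.4928328028611295
```

>>> {"method": "servo_tool", "body": {"increments": [{"rx": 0, "ry": 0, "rz": 2, "x": 0.1, "y": -0.8, "z": 0, "gripper": 0.35}, {"rx": 0, "ry": 0, "rz": 4, "x": 0.2, "y": -1.6, "z": 0, "gripper": 0.35}, {"rx": 0, "ry": 0, "rz": 5.4, "x": 0.3, "y": -2.3, "z": 0, "gripper": 0.35}, {"rx": 0, "ry": 0, "rz": 5.4, "x": 0.35, "y": -2.9, "z": 0, "gripper": 0.35}, {"rx": 0, "ry": 0, "rz": 5.4, "x": 0.4, "y": -3.5, "z": 0, "gripper": 0.35}, {"rx": 0, "ry": 0, "rz": 5.4, "x": 0.45, "y": -4, "z": 0, "gripper": 0.35}, {"rx": 0, "ry": 0, "rz": 5.4, "x": 0.5, "y": -4.4, "z": 0, "gripper": 0.35}, {"rx": 0, "ry": 0, "rz": 5.4, "x": 0.5, "y": -4.7, "z": 0, "gripper": 0.35}]}}

```text
time_s: 13.33
tool_pos: [0.5002, -0.0662, 0.0139]
tool_rot: [0.002, 0.996, -0.088, 0.003]
contact_force: [0.1, -1.7, -0.1]
grip_width: 0.0303
```

```bash
python3 -c "
from fit import *
st();rel(b2w([[-.115,0,.014]])[0],-9.94)
cv2.imwrite('pics/w13.png',viewer.get_image('wrist'))"
```

```text
bay mm [-1.221e+02  1.000e-01  1.390e+01] F bay -1.66 -0.4 -0.13
t 13.33 tcp [ 0.5002 -0.0662  0.0139] F [ 0.1  -1.71 -0.13] w 0.0303
shift cm [ 0.01 -0.71 -0.01] turn [ 0.16 -0.37 -0.17] heading now -10.11
```

View pics/w13.png

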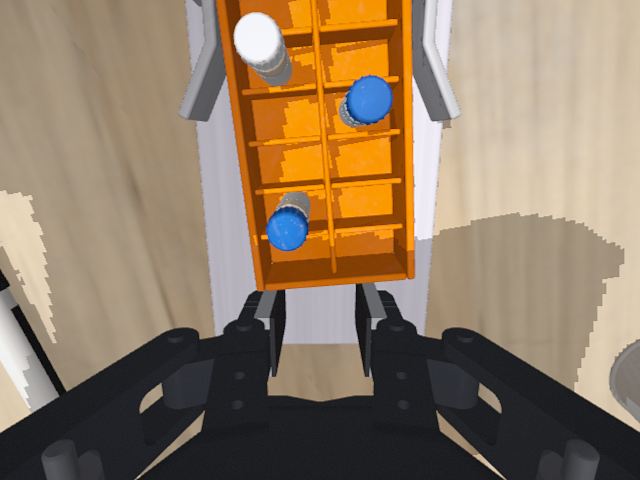

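>>> {"method": "servo_tool", "body": {"increments": [{"rx": 0, "ry": 0, "rz": 0, "x": 0, "y": -0.2, "z": 0, "gripper": 0.35}, {"rx": 0, "ry": 0, "rz": 0, "x": 0, "y": -0.35, "z": 0, "gripper": 0.35}, {"rx": 0, "ry": 0, "rz": 0, "x": 0, "y": -0.5, "z": 0, "gripper": 0.35}, {"rx": 0, "ry": 0, "rz": 0, "x": 0, "y": -0.65, "z": 0, "gripper": 0.35}]}}

```text
time_s: 13.72
tool_pos: [0.502, -0.0618, 0.0142]
tool_rot: [0.004, 0.996, -0.087, 0.004]
contact_force: [-0.3, -9.3, -0.2]
grip_width: 0.0298
```

```bash
python3 -c "
from fit import *
st();rel(b2w([[-.1,0,.014]])[0],-9.94)
cv2.imwrite('pics/w14.png',viewer.get_image('wrist'))"
```

```text
bay mm [-117.5   -0.9   14.2] F bay -9.25 -1.28 -0.16
t 13.72 tcp [ 0.502  -0.0618  0.0142] F [-0.33 -9.33 -0.16] w 0.0298
shift cm [-0.09 -1.75  0.  ] turn [ 0.38 -0.48 -0.01] heading now -9.95
```

View pics/w14.png

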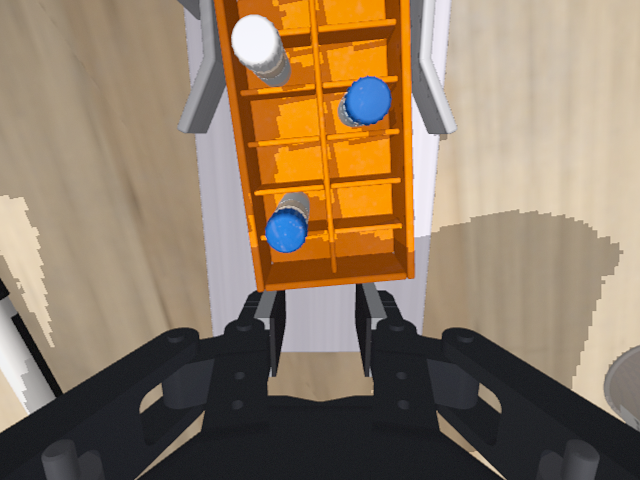

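```bash
python3 -c "
from fit import *
im=viewer.get_image('top')
a=cv2.resize(im[210:280,180:290],None,fx=6,fy=6,interpolation=cv2.INTER_CUBIC)
cv2.imwrite('pics/t15.png',a)
im=viewer.get_image('scene')
uv=proj(cam('scene'),b2w([[0,0,.02]]))[0].astype(int);print(uv)
cv2.imwrite('pics/s15.png',cv2.resize(im[uv[1]-50:uv[1]+50,uv[0]-60:uv[0]+60],None,fx=6,fy=6,interpolation=cv2.INTER_CUBIC))"
```

```text
[297 204]
```

View pics/t15.png

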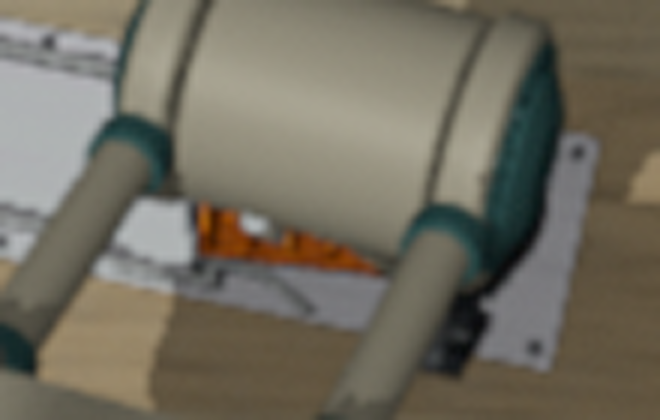

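View pics/s15.png

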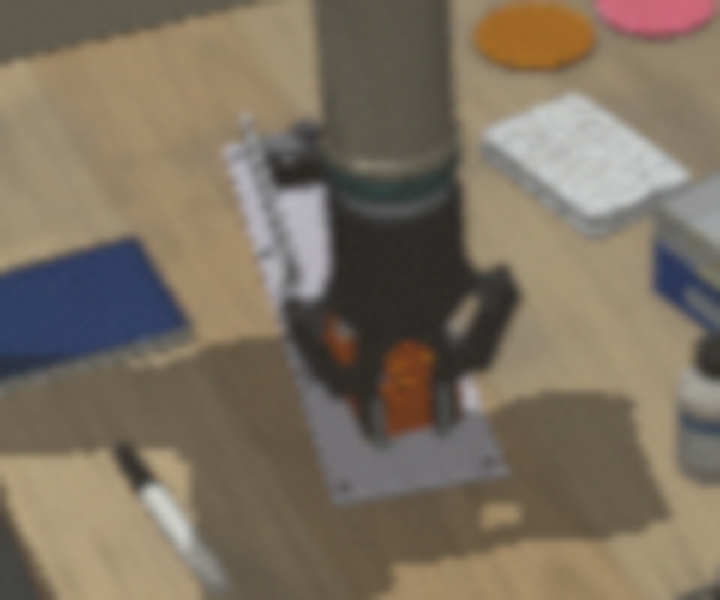

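>>> {"method": "servo_tool", "body": {"increments": [{"rx": 0, "ry": 0, "rz": 0, "x": 0, "y": 0.3, "z": 0, "gripper": 0.35}, {"rx": 0, "ry": 0, "rz": 0, "x": 0, "y": 1.2, "z": -0.3, "gripper": 0.35}, {"rx": 0, "ry": 0, "rz": 0, "x": 0, "y": 2, "z": -2, "gripper": 0.35}, {"rx": 0, "ry": 0, "rz": 0, "x": 0, "y": 2, "z": -5, "gripper": 1}, {"rx": 0, "ry": 0, "rz": 0, "x": 0, "y": 2, "z": -8.5, "gripper": 1}, {"rx": 0, "ry": 0, "rz": 0, "x": 0.2, "y": 1, "z": -10, "gripper": 1}, {"rx": 0, "ry": 0, "rz": 0, "x": 0.3, "y": -1, "z": -10, "gripper": 1}, {"rx": 0, "ry": 0, "rz": 0, "x": 0.3, "y": -1.5, "z": -10, "gripper": 1}]}}

```text
time_s: 14.53
tool_pos: [0.5081, -0.0455, 0.1159]
tool_rot: [0.003, 0.996, -0.087, 0.006]
contact_force: [-0.5, -0.2, -0.3]
grip_width: 0.085
```

```bash
python3 -c "
from fit import *
st()
cv2.imwrite('pics/w16.png',viewer.get_image('wrist'))"
```

```text
bay mm [-100.3   -4.1  115.9] F bay -0.31 0.46 -0.25
```

View pics/w16.png

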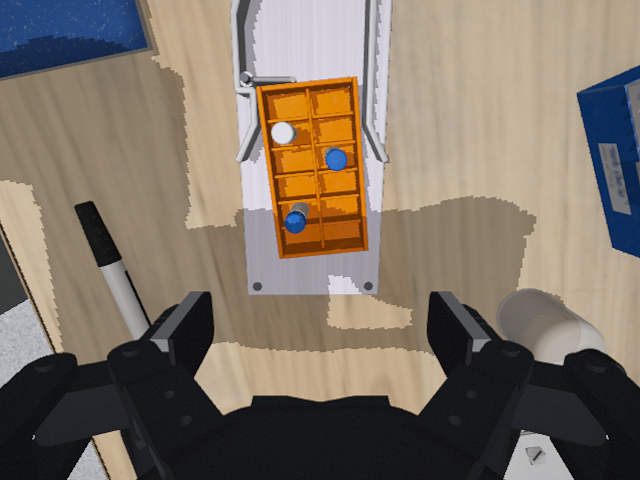

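```bash
python3 -c "
from fit import *
P=w2b(unproj(cam('wrist'),[[257,88],[356,78],[367,248],[282,257]],.031))[:,:2]
m=np.array([[.054,.03],[.054,-.03],[-.054,-.03],[-.054,.03]])
th,t,e=fit2(m,P);print(P*1000,np.degrees(th),t*1000,e*1000)
u=np.array([np.cos(th),np.sin(th)]);g=t-.042*u;print('rear grip',g*1000)
rel(b2w([[g[0],g[1],.012]])[0],-9.94+np.degrees(th))
"
```

```text
[[  -5.31858384   33.27954343]
 [   0.23556234  -24.73972347]
 [-103.94314158  -34.91420737]
 [-110.0779835    21.52215916]] 5.954719488195508 [-54.77603665  -1.21305706] [1.48157792 1.9433919  2.25102381 2.13533833]
rear grip [-96.54941275  -5.57024064]
t 14.58 tcp [ 0.5072 -0.0452  0.1148] F [ 0.22  0.97 -0.25] w 0.0856
shift cm [ 0.15 -0.42 10.28] turn [ 0.29 -0.53 -5.94] heading now -9.93
```

>>> {"method": "servo_tool", "body": {"increments": [{"rx": 0, "ry": 0, "rz": -3, "x": 0.1, "y": -0.2, "z": 2, "gripper": 1}, {"rx": 0.3, "ry": -0.5, "rz": -5.9, "x": 0.15, "y": -0.4, "z": 4.5, "gripper": 1}, {"rx": 0.3, "ry": -0.5, "rz": -5.9, "x": 0.15, "y": -0.4, "z": 7, "gripper": 1}, {"rx": 0.3, "ry": -0.5, "rz": -5.9, "x": 0.15, "y": -0.4, "z": 9, "gripper": 1}, {"rx": 0.3, "ry": -0.5, "rz": -5.9, "x": 0.15, "y": -0.4, "z": 10, "gripper": 1}, {"rx": 0.3, "ry": -0.5, "rz": -5.9, "x": 0.15, "y": -0.4, "z": 10.2, "gripper": 1}, {"rx": 0.3, "ry": -0.5, "rz": -5.9, "x": 0.15, "y": -0.4, "z": 10.2, "gripper": 1}]}}

```text
time_s: 15.17
tool_pos: [0.5095, -0.0424, 0.0121]
tool_rot: [-0.0, 0.999, -0.035, -0.001]
contact_force: [-0.2, -0.5, -0.4]
grip_width: 0.0853
```

```bash
python3 -c "
from fit import *
st()
cv2.imwrite('pics/w17.png',viewer.get_image('wrist'))"
```

```text
bay mm [-97.1  -4.9  12.1] F bay -0.49 0.09 -0.45
```

View pics/w17.png

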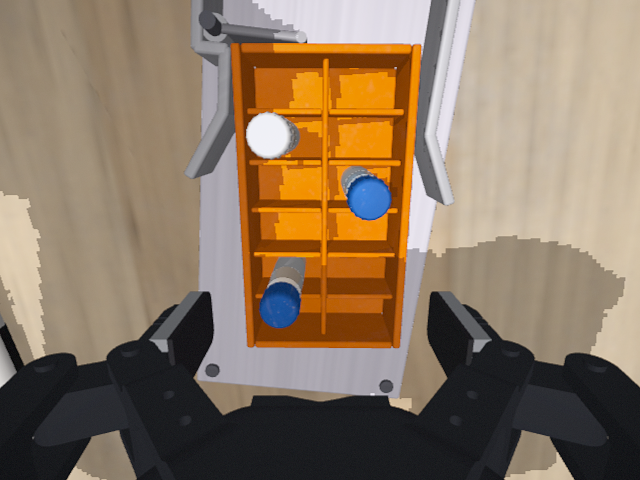

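>>> {"method": "servo_tool", "body": {"increments": [{"rx": 0, "ry": 0, "rz": 0, "x": 0, "y": 0, "z": 0, "gripper": 0.6}, {"rx": 0, "ry": 0, "rz": 0, "x": 0, "y": 0, "z": 0, "gripper": 0.6}, {"rx": 0, "ry": 0, "rz": 0, "x": 0, "y": 0, "z": 0, "gripper": 0.6}, {"rx": 0, "ry": 0, "rz": 0, "x": 0, "y": 0, "z": 0, "gripper": 0.6}, {"rx": 0, "ry": 0, "rz": 0, "x": 0, "y": 0, "z": 0, "gripper": 0.6}], "squeeze": 30}}

```text
time_s: 15.63
tool_pos: [0.5114, -0.0428, 0.0143]
tool_rot: [0.0, 0.999, -0.035, 0.002]
contact_force: [0.6, 0.1, 6.9]
grip_width: 0.0591
```

```bash
python3 -c "
from fit import *
st();rel(b2w([[-.115,0,.0125]])[0],-9.94)"
```

```text
bay mm [-97.1  -6.8  14.3] F bay 0.16 -0.53 6.92
t 15.63 tcp [ 0.5114 -0.0428  0.0143] F [0.55 0.07 6.92] w 0.0591
shift cm [-0.87  1.71  0.18] turn [ 0.02 -0.18  5.91] heading now -4.03
```

>>> {"method": "servo_tool", "body": {"increments": [{"rx": 0, "ry": 0, "rz": 0, "x": 0, "y": 0.2, "z": 0, "gripper": 0.6}, {"rx": 0, "ry": 0, "rz": 0, "x": -0.1, "y": 0.6, "z": 0, "gripper": 0.6}, {"rx": 0, "ry": 0, "rz": 1.5, "x": -0.3, "y": 1, "z": 0, "gripper": 0.6}, {"rx": 0, "ry": 0, "rz": 3, "x": -0.5, "y": 1.3, "z": 0, "gripper": 0.6}, {"rx": 0, "ry": 0, "rz": 4.5, "x": -0.7, "y": 1.6, "z": 0, "gripper": 0.6}, {"rx": 0, "ry": 0, "rz": 5.9, "x": -0.8, "y": 1.7, "z": 0, "gripper": 0.6}, {"rx": 0, "ry": 0, "rz": 5.9, "x": -0.8, "y": 1.7, "z": 0, "gripper": 0.6}]}}

```text
time_s: 16.22
tool_pos: [0.5019, -0.0597, 0.0143]
tool_rot: [0.0, 0.996, -0.087, 0.001]
contact_force: [-0.2, -0.9, 1.3]
grip_width: 0.0593
```

```bash
python3 -c "
from fit import *
st();rel(b2w([[-.115,0,.0143]])[0],-9.94)
cv2.imwrite('pics/w18.png',viewer.get_image('wrist'))"
```

```text
bay mm [-115.4   -0.4   14.3] F bay -0.87 0.03 1.26
t 16.22 tcp [ 0.5019 -0.0597  0.0143] F [-0.18 -0.86  1.26] w 0.0593
shift cm [-0.04 -0.04  0.  ] turn [ 0.02 -0.17 -0.1 ] heading now -10.04
```

View pics/w18.png

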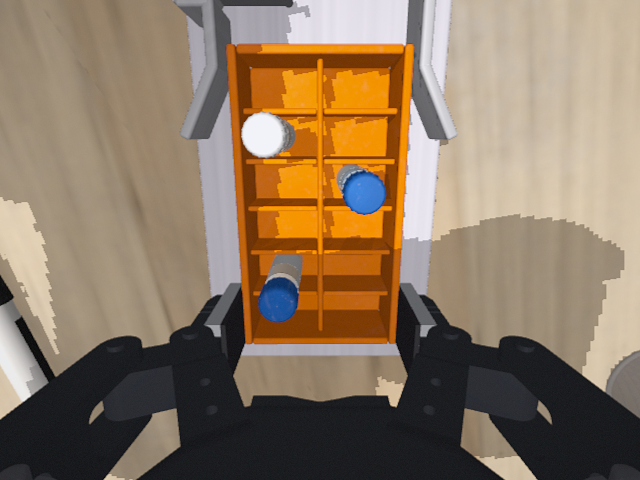

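>>> {"method": "servo_tool", "body": {"increments": [{"rx": 0, "ry": 0, "rz": 0, "x": -0.05, "y": -0.25, "z": 0, "gripper": 0.6}, {"rx": 0, "ry": 0, "rz": 0, "x": -0.05, "y": -0.5, "z": 0, "gripper": 0.6}, {"rx": 0, "ry": 0, "rz": 0, "x": -0.05, "y": -0.75, "z": 0, "gripper": 0.6}, {"rx": 0, "ry": 0, "rz": 0, "x": -0.05, "y": -1, "z": 0, "gripper": 0.6}, {"rx": 0, "ry": 0, "rz": 0, "x": -0.05, "y": -1.25, "z": 0, "gripper": 0.6}, {"rx": 0, "ry": 0, "rz": 0, "x": -0.05, "y": -1.5, "z": 0, "gripper": 0.6}, {"rx": 0, "ry": 0, "rz": 0, "x": -0.05, "y": -1.75, "z": 0, "gripper": 0.6}, {"rx": 0, "ry": 0, "rz": 0, "x": -0.05, "y": -2, "z": 0, "gripper": 0.6}]}}

```text
time_s: 16.93
tool_pos: [0.5051, -0.0404, 0.0144]
tool_rot: [0.001, 0.996, -0.086, 0.002]
contact_force: [-0.8, -6.3, 0.4]
grip_width: 0.0593
```

```bash
python3 -c "
from fit import *
st();rel(b2w([[-.075,0.0005,.0143]])[0],-9.94)
cv2.imwrite('pics/w19.png',viewer.get_image('wrist'))"
```

```text
bay mm [-95.9  -0.3  14.4] F bay -6.3 -0.3 0.35
t 16.93 tcp [ 0.5051 -0.0404  0.0144] F [-0.79 -6.26  0.35] w 0.0593
shift cm [-0.07 -2.09  0.  ] turn [ 0.13 -0.21  0.08] heading now -9.86
```

View pics/w19.png

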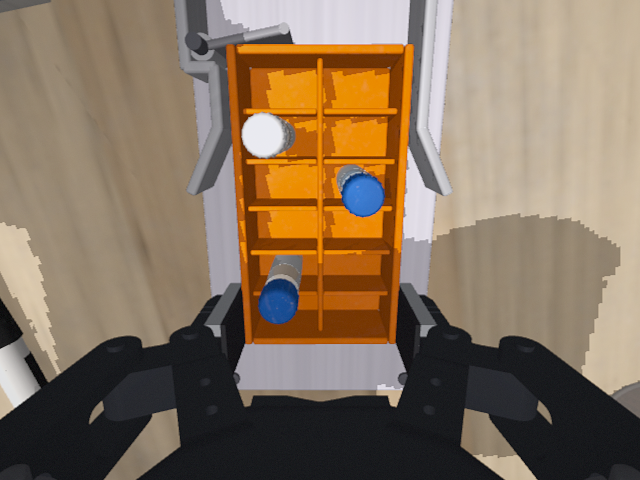

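>>> {"method": "servo_tool", "body": {"increments": [{"rx": 0, "ry": 0, "rz": 0, "x": -0.05, "y": -0.25, "z": 0, "gripper": 0.6}, {"rx": 0, "ry": 0, "rz": 0, "x": -0.05, "y": -0.45, "z": 0, "gripper": 0.6}, {"rx": 0, "ry": 0, "rz": 0, "x": -0.05, "y": -0.65, "z": 0, "gripper": 0.6}, {"rx": 0, "ry": 0, "rz": 0, "x": -0.05, "y": -0.85, "z": 0, "gripper": 0.6}, {"rx": 0, "ry": 0, "rz": 0, "x": -0.05, "y": -1.05, "z": 0, "gripper": 0.6}, {"rx": 0, "ry": 0, "rz": 0, "x": -0.05, "y": -1.25, "z": 0, "gripper": 0.6}]}}

```text
time_s: 17.48
tool_pos: [0.5084, -0.029, 0.0146]
tool_rot: [0.002, 0.996, -0.086, 0.003]
contact_force: [1.9, -6.1, 0.4]
grip_width: 0.0592
```

```bash
python3 -c "
from fit import *
st();rel(b2w([[-.065,0.0005,.0143]])[0],-9.94)
cv2.imwrite('pics/w20.png',viewer.get_image('wrist'))"
```

```text
bay mm [-84.1  -1.5  14.6] F bay -5.64 -2.88 0.43
t 17.48 tcp [ 0.5084 -0.029   0.0146] F [ 1.87 -6.05  0.43] w 0.0592
shift cm [-0.2  -1.91  0.03] turn [ 0.22 -0.4   0.1 ] heading now -9.83
```

View pics/w20.png

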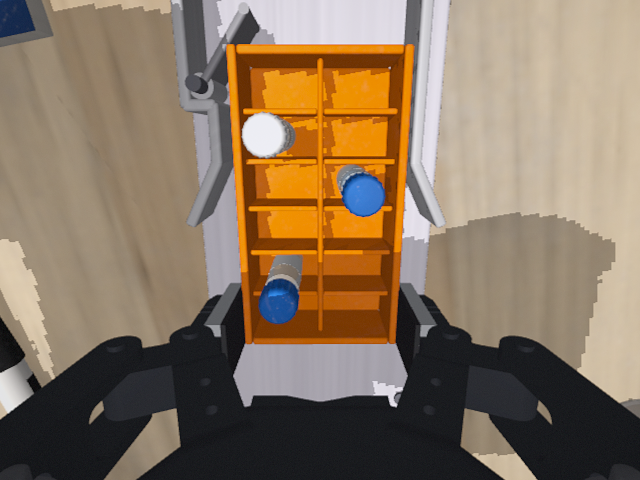

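>>> {"method": "servo_tool", "body": {"increments": [{"rx": 0, "ry": 0, "rz": 0, "x": -0.05, "y": -0.25, "z": 0, "gripper": 0.6}, {"rx": 0, "ry": 0, "rz": 0, "x": -0.1, "y": -0.5, "z": 0, "gripper": 0.6}, {"rx": 0, "ry": 0, "rz": 0, "x": -0.1, "y": -0.75, "z": 0, "gripper": 0.6}, {"rx": 0, "ry": 0, "rz": 0, "x": -0.1, "y": -1, "z": 0, "gripper": 0.6}, {"rx": 0, "ry": 0, "rz": 0, "x": -0.1, "y": -1.3, "z": 0, "gripper": 0.6}, {"rx": 0, "ry": 0, "rz": 0, "x": -0.1, "y": -1.6, "z": 0, "gripper": 0.6}, {"rx": 0, "ry": 0, "rz": 0, "x": -0.1, "y": -1.9, "z": 0, "gripper": 0.6}, {"rx": 0, "ry": 0, "rz": 0, "x": -0.1, "y": -2.1, "z": 0, "gripper": 0.6}]}}

```text
time_s: 18.2
tool_pos: [0.5117, -0.0071, 0.0146]
tool_rot: [0.002, 0.996, -0.086, 0.004]
contact_force: [2.4, -3.1, -1.2]
grip_width: 0.0595
```

```bash
python3 -c "
from fit import *
st()
cv2.imwrite('pics/w21.png',viewer.get_image('wrist'))"
```

```text
bay mm [-61.9  -0.9  14.6] F bay -2.63 -2.9 -1.16
```

View pics/w21.png

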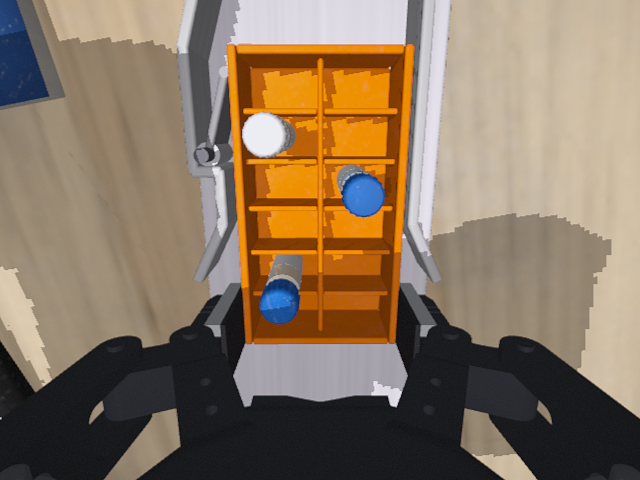

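>>> {"method": "servo_tool", "body": {"increments": [{"rx": 0, "ry": 0, "rz": 0, "x": 0, "y": 0, "z": 0, "gripper": 0.7}, {"rx": 0, "ry": 0, "rz": 0, "x": 0, "y": 0, "z": 0, "gripper": 0.82}, {"rx": 0, "ry": 0, "rz": 0, "x": 0, "y": 0, "z": 0, "gripper": 0.82}, {"rx": 0, "ry": 0, "rz": 0, "x": 0, "y": 0.3, "z": -0.5, "gripper": 0.82}, {"rx": 0, "ry": 0, "rz": 0, "x": 0, "y": 0.8, "z": -2.5, "gripper": 0.82}, {"rx": 0, "ry": 0, "rz": 0, "x": 0, "y": 1.5, "z": -6, "gripper": 0.82}, {"rx": 0, "ry": 0, "rz": 0, "x": 0, "y": 3, "z": -8, "gripper": 0.18}, {"rx": 0, "ry": 0, "rz": 0, "x": 0, "y": 5, "z": -8, "gripper": 0.18}]}}

```text
time_s: 18.92
tool_pos: [0.5049, -0.056, 0.0992]
tool_rot: [0.002, 0.996, -0.085, 0.008]
contact_force: [0.7, -0.5, -0.2]
grip_width: 0.047
```

```bash
python3 -c "
from fit import *
st();rel(b2w([[-.11,0.0,.0143]])[0],-9.94)
cv2.imwrite('pics/w22.png',viewer.get_image('wrist'))"
```

```text
bay mm [-111.2   -2.7   99.2] F bay -0.38 -0.82 -0.19
t 18.92 tcp [ 0.5049 -0.056   0.0992] F [ 0.74 -0.51 -0.19] w 0.047
shift cm [-0.4  -0.14  8.48] turn [ 0.12 -0.89  0.16] heading now -9.77
```

View pics/w22.png

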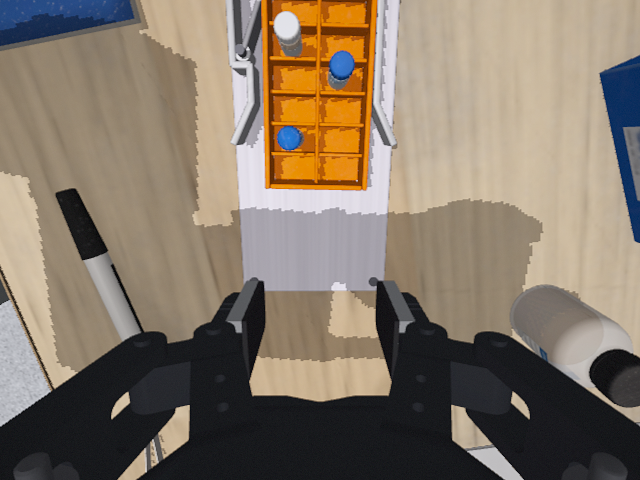

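>>> {"method": "servo_tool", "body": {"increments": [{"rx": 0, "ry": -0.9, "rz": 0, "x": -0.3, "y": -0.1, "z": 2, "gripper": 0.18}, {"rx": 0, "ry": -0.9, "rz": 0, "x": -0.4, "y": -0.1, "z": 4.5, "gripper": 0.18}, {"rx": 0, "ry": -0.9, "rz": 0, "x": -0.4, "y": -0.1, "z": 7, "gripper": 0.18}, {"rx": 0, "ry": -0.9, "rz": 0, "x": -0.4, "y": -0.1, "z": 8.2, "gripper": 0.18}, {"rx": 0, "ry": -0.9, "rz": 0, "x": -0.4, "y": -0.3, "z": 8.5, "gripper": 0.18}, {"rx": 0, "ry": -0.9, "rz": 0, "x": -0.4, "y": -0.6, "z": 8.5, "gripper": 0.18}, {"rx": 0, "ry": -0.9, "rz": 0, "x": -0.4, "y": -1, "z": 8.5, "gripper": 0.18}, {"rx": 0, "ry": -0.9, "rz": 0, "x": -0.4, "y": -1.4, "z": 8.5, "gripper": 0.18}]}}

```text
time_s: 19.63
tool_pos: [0.5034, -0.0452, 0.0133]
tool_rot: [0.003, 0.996, -0.086, -0.001]
contact_force: [0.1, -0.8, 0.2]
grip_width: 0.0156
```

```bash
python3 -c "
from fit import *
st();rel(b2w([[-.09,0.0,.0143]])[0],-9.94)
cv2.imwrite('pics/w23.png',viewer.get_image('wrist'))"
```

```text
bay mm [-100.9    0.6   13.3] F bay -0.8 -0.21 0.23
t 19.63 tcp [ 0.5034 -0.0452  0.0133] F [ 0.07 -0.82  0.23] w 0.0156
shift cm [ 0.06 -1.09 -0.1 ] turn [0.31 0.08 0.1 ] heading now -9.84
```

View pics/w23.png

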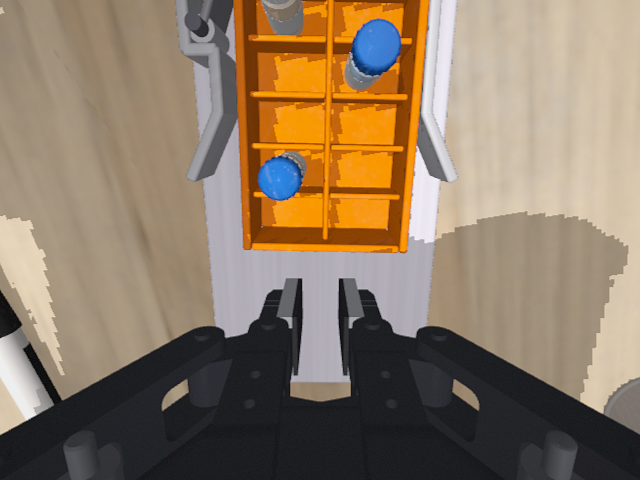

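>>> {"method": "servo_tool", "body": {"increments": [{"rx": 0, "ry": 0, "rz": 0, "x": 0.1, "y": -0.4, "z": -0.1, "gripper": 0.18}, {"rx": 0, "ry": 0, "rz": 0, "x": 0.1, "y": -0.8, "z": -0.1, "gripper": 0.18}, {"rx": 0, "ry": 0, "rz": 0, "x": 0.1, "y": -1.1, "z": -0.1, "gripper": 0.18}, {"rx": 0, "ry": 0, "rz": 0, "x": 0.1, "y": -1.4, "z": -0.1, "gripper": 0.18}, {"rx": 0, "ry": 0, "rz": 0, "x": 0.1, "y": -1.7, "z": -0.1, "gripper": 0.18}, {"rx": 0, "ry": 0, "rz": 0, "x": 0.1, "y": -2, "z": -0.1, "gripper": 0.18}, {"rx": 0, "ry": 0, "rz": 0, "x": 0.1, "y": -2.3, "z": -0.1, "gripper": 0.18}, {"rx": 0, "ry": 0, "rz": 0, "x": 0.1, "y": -2.6, "z": -0.1, "gripper": 0.18}]}}

```text
time_s: 20.35
tool_pos: [0.5098, -0.0197, 0.0146]
tool_rot: [0.003, 0.996, -0.085, 0.0]
contact_force: [1.4, -4.7, 3.2]
grip_width: 0.0152
```

```bash
python3 -c "
from fit import *
st();rel(b2w([[-.05,0.0,.0143]])[0],-9.94)
cv2.imwrite('pics/w24.png',viewer.get_image('wrist'))"
```

```text
bay mm [-74.6  -1.2  14.6] F bay -4.39 -2.21 3.2
t 20.35 tcp [ 0.5098 -0.0197  0.0146] F [ 1.42 -4.7   3.2 ] w 0.0152
shift cm [-0.12 -2.46  0.02] turn [ 0.34 -0.03  0.13] heading now -9.81
```

View pics/w24.png

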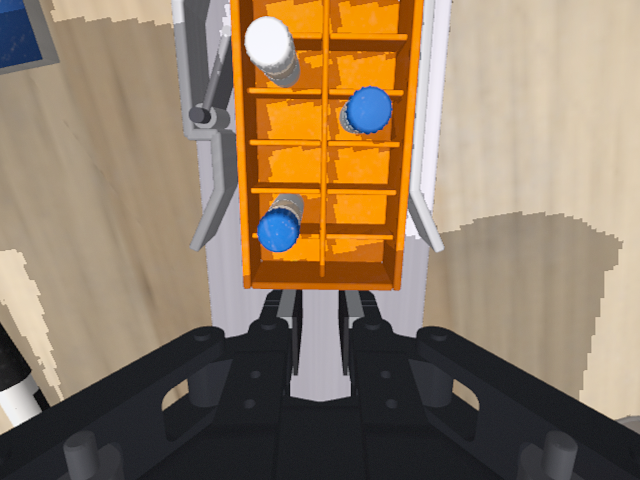

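>>> {"method": "servo_tool", "body": {"increments": [{"rx": 0, "ry": 0, "rz": 0, "x": -0.05, "y": -0.4, "z": 0, "gripper": 0.18}, {"rx": 0, "ry": 0, "rz": 0, "x": -0.1, "y": -0.7, "z": 0, "gripper": 0.18}, {"rx": 0, "ry": 0, "rz": 0, "x": -0.1, "y": -1, "z": 0, "gripper": 0.18}, {"rx": 0, "ry": 0, "rz": 0, "x": -0.1, "y": -1.3, "z": 0, "gripper": 0.18}, {"rx": 0, "ry": 0, "rz": 0, "x": -0.1, "y": -1.6, "z": 0, "gripper": 0.18}, {"rx": 0, "ry": 0, "rz": 0, "x": -0.1, "y": -1.9, "z": 0, "gripper": 0.18}, {"rx": 0, "ry": 0, "rz": 0, "x": -0.1, "y": -2.2, "z": 0, "gripper": 0.18}, {"rx": 0, "ry": 0, "rz": 0, "x": -0.1, "y": -2.5, "z": 0, "gripper": 0.18}]}}

```text
time_s: 21.07
tool_pos: [0.5133, 0.006, 0.0145]
tool_rot: [0.003, 0.996, -0.086, 0.0]
contact_force: [0.6, -4.2, 2.8]
grip_width: 0.0152
```

```bash
python3 -c "
from fit import *
st();rel(b2w([[-.026,0.0,.0143]])[0],-9.94)
cv2.imwrite('pics/w25.png',viewer.get_image('wrist'))"
```

```text
bay mm [-48.7  -0.3  14.5] F bay -4.03 -1.3 2.8
t 21.07 tcp [0.5133 0.006  0.0145] F [ 0.59 -4.19  2.8 ] w 0.0152
shift cm [-0.03 -2.27  0.01] turn [ 0.3  -0.05  0.13] heading now -9.81
```

View pics/w25.png

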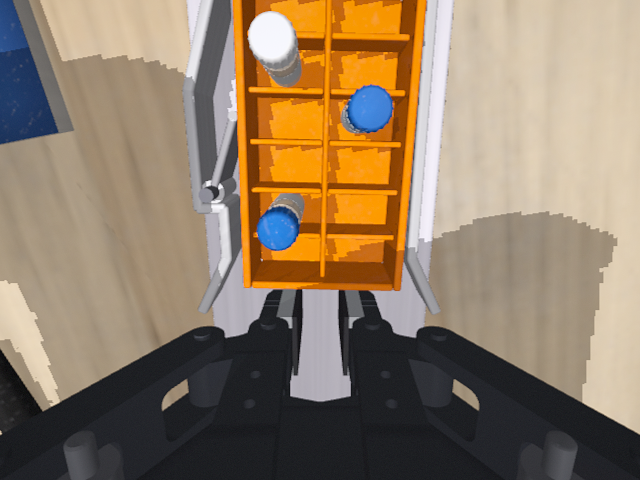

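>>> {"method": "servo_tool", "body": {"increments": [{"rx": 0, "ry": 0, "rz": 0, "x": 0, "y": -0.4, "z": 0, "gripper": 0.18}, {"rx": 0, "ry": 0, "rz": 0, "x": 0, "y": -0.7, "z": 0, "gripper": 0.18}, {"rx": 0, "ry": 0, "rz": 0, "x": 0, "y": -1, "z": 0, "gripper": 0.18}, {"rx": 0, "ry": 0, "rz": 0, "x": 0, "y": -1.3, "z": 0, "gripper": 0.18}, {"rx": 0, "ry": 0, "rz": 0, "x": 0, "y": -1.6, "z": 0, "gripper": 0.18}, {"rx": 0, "ry": 0, "rz": 0, "x": 0, "y": -1.9, "z": 0, "gripper": 0.18}, {"rx": 0, "ry": 0, "rz": 0, "x": 0, "y": -2.2, "z": 0, "gripper": 0.18}]}}

```text
time_s: 21.7
tool_pos: [0.5169, 0.0286, 0.0144]
tool_rot: [0.002, 0.996, -0.086, -0.0]
contact_force: [1.6, -4.3, 0.8]
grip_width: 0.0153
```

```bash
python3 -c "
from fit import *
st();rel(b2w([[-.026,-0.012,.0143]])[0],-9.94)
cv2.imwrite('pics/w26.png',viewer.get_image('wrist'))"
```

```text
bay mm [-25.9   0.   14.4] F bay -3.93 -2.32 0.84
t 21.7 tcp [0.5169 0.0286 0.0144] F [ 1.61 -4.27  0.84] w 0.0153
shift cm [1.2  0.02 0.01] turn [ 0.27 -0.02  0.13] heading now -9.81
```

View pics/w26.png

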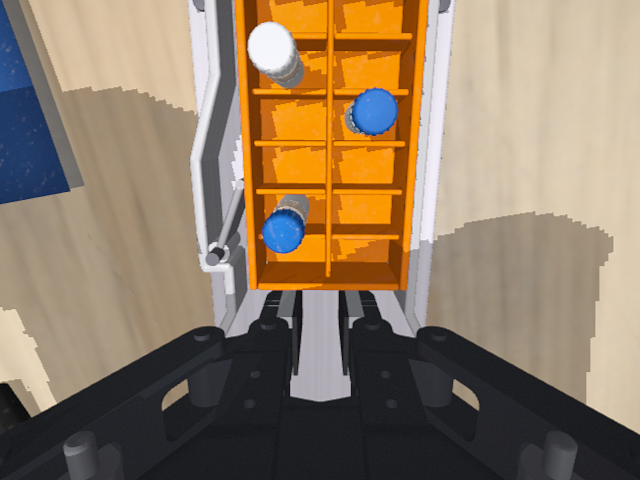

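>>> {"method": "servo_tool", "body": {"increments": [{"rx": 0, "ry": 0, "rz": 0, "x": 0, "y": 0.4, "z": 0, "gripper": 0}, {"rx": 0, "ry": 0, "rz": 0, "x": 0.2, "y": 0.8, "z": 0, "gripper": 0}, {"rx": 0, "ry": 0, "rz": 0, "x": 0.5, "y": 0.8, "z": 0, "gripper": 0}, {"rx": 0, "ry": 0, "rz": 0, "x": 0.9, "y": 0.8, "z": 0, "gripper": 0}, {"rx": 0, "ry": 0, "rz": 0, "x": 1.2, "y": 0.8, "z": 0, "gripper": 0}, {"rx": 0, "ry": 0, "rz": 0, "x": 1.2, "y": 0.8, "z": 0, "gripper": 0}]}}

```text
time_s: 22.25
tool_pos: [0.5285, 0.019, 0.0144]
tool_rot: [0.002, 0.996, -0.086, 0.0]
contact_force: [0.4, 0.1, -0.3]
grip_width: -0.0002
```

```bash
python3 -c "
from fit import *
st();rel(b2w([[-.026,-0.012,.0143]])[0],-9.94)
cv2.imwrite('pics/w27.png',viewer.get_image('wrist'))"
```

```text
bay mm [-33.3 -13.   14.4] F bay 0.21 -0.35 -0.35
t 22.25 tcp [0.5285 0.019  0.0144] F [ 0.38  0.14 -0.35] w -0.0002
shift cm [-0.1  -0.73  0.  ] turn [ 0.21 -0.06  0.1 ] heading now -9.84
```

View pics/w27.png

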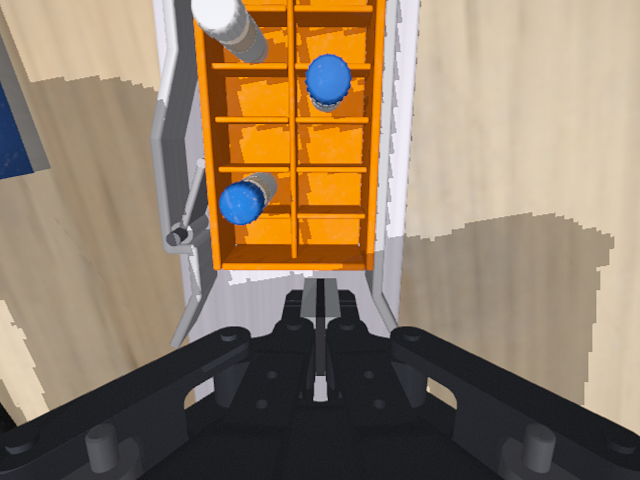

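>>> {"method": "servo_tool", "body": {"increments": [{"rx": 0, "ry": 0, "rz": 0, "x": -0.1, "y": -0.4, "z": 0, "gripper": 0}, {"rx": 0, "ry": 0, "rz": 0, "x": -0.1, "y": -0.7, "z": 0, "gripper": 0}, {"rx": 0, "ry": 0, "rz": 0, "x": -0.1, "y": -1, "z": 0, "gripper": 0}, {"rx": 0, "ry": 0, "rz": 0, "x": -0.1, "y": -1.3, "z": 0, "gripper": 0}, {"rx": 0, "ry": 0, "rz": 0, "x": -0.1, "y": -1.6, "z": 0, "gripper": 0}, {"rx": 0, "ry": 0, "rz": 0, "x": -0.1, "y": -1.9, "z": 0, "gripper": 0}, {"rx": 0, "ry": 0, "rz": 0, "x": -0.1, "y": -2.2, "z": 0, "gripper": 0}, {"rx": 0, "ry": 0, "rz": 0, "x": -0.1, "y": -2.5, "z": 0, "gripper": 0}]}}

```text
time_s: 22.97
tool_pos: [0.5309, 0.044, 0.0142]
tool_rot: [0.002, 0.996, -0.086, -0.0]
contact_force: [-1.0, -4.4, 1.7]
grip_width: -0.0002
```

```bash
python3 -c "
from fit import *
st();rel(b2w([[.020,-0.012,.0143]])[0],-9.94)
cv2.imwrite('pics/w28.png',viewer.get_image('wrist'))"
```

```text
bay mm [ -8.2 -11.1  14.2] F bay -4.55 0.17 1.68
t 22.97 tcp [0.5309 0.044  0.0142] F [-0.95 -4.45  1.68] w -0.0002
shift cm [ 0.1  -2.82 -0.02] turn [0.25 0.01 0.12] heading now -9.82
```

View pics/w28.png

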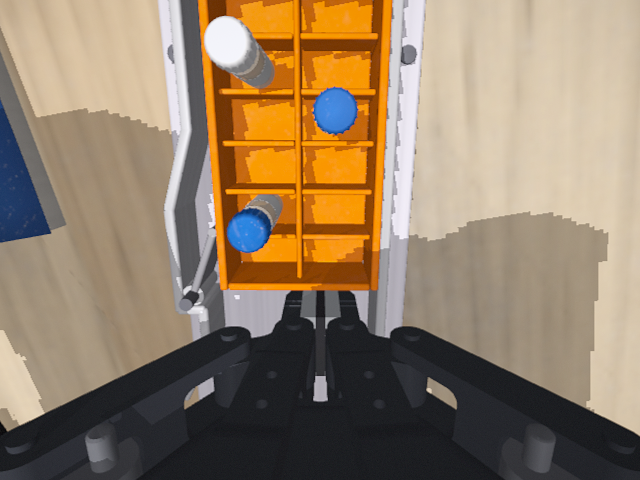

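>>> {"method": "servo_tool", "body": {"increments": [{"rx": 0, "ry": 0, "rz": 0, "x": 0.05, "y": -0.3, "z": 0, "gripper": 0}, {"rx": 0, "ry": 0, "rz": 0, "x": 0.1, "y": -0.55, "z": 0, "gripper": 0}, {"rx": 0, "ry": 0, "rz": 0, "x": 0.1, "y": -0.8, "z": 0, "gripper": 0}, {"rx": 0, "ry": 0, "rz": 0, "x": 0.1, "y": -1.05, "z": 0, "gripper": 0}, {"rx": 0, "ry": 0, "rz": 0, "x": 0.1, "y": -1.3, "z": 0, "gripper": 0}, {"rx": 0, "ry": 0, "rz": 0, "x": 0.1, "y": -1.55, "z": 0, "gripper": 0}, {"rx": 0, "ry": 0, "rz": 0, "x": 0.1, "y": -1.8, "z": 0, "gripper": 0}, {"rx": 0, "ry": 0, "rz": 0, "x": 0.1, "y": -2, "z": 0, "gripper": 0}]}}

```text
time_s: 23.68
tool_pos: [0.5345, 0.0638, 0.0142]
tool_rot: [0.002, 0.996, -0.085, -0.001]
contact_force: [-2.9, -5.2, 2.3]
grip_width: -0.0001
```

```bash
python3 -c "
from fit import *
st();rel(b2w([[.020,-0.012,.0143]])[0],-9.94)
cv2.imwrite('pics/w29.png',viewer.get_image('wrist'))
im=viewer.get_image('top')
cv2.imwrite('pics/t29.png',cv2.resize(im[195:285,120:290],None,fx=4.7,fy=4.7,interpolation=cv2.INTER_CUBIC))"
```

```text
bay mm [ 11.9 -11.2  14.2] F bay -5.63 1.97 2.32
t 23.68 tcp [0.5345 0.0638 0.0142] F [-2.91 -5.2   2.32] w -0.0001
shift cm [ 0.08 -0.81 -0.02] turn [0.28 0.1  0.16] heading now -9.78
```

View pics/w29.png

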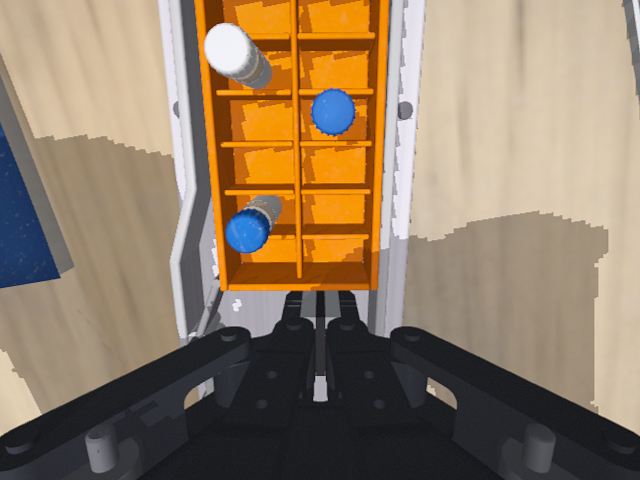

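View pics/t29.png

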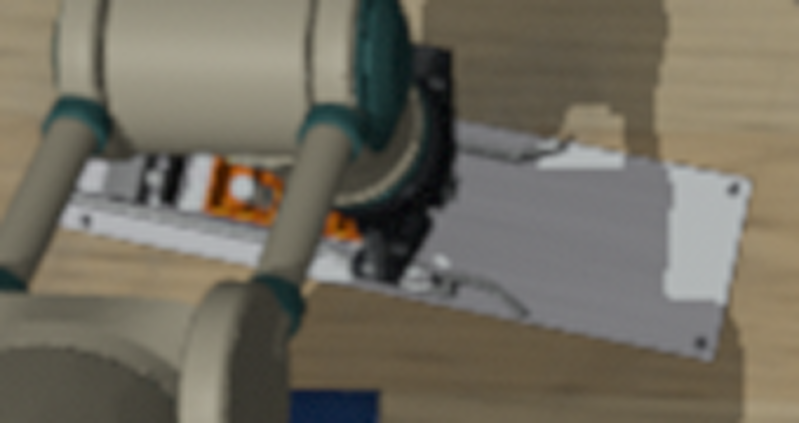

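>>> {"method": "servo_tool", "body": {"increments": [{"rx": 0, "ry": 0, "rz": 0, "x": 0.05, "y": -0.25, "z": 0, "gripper": 0}, {"rx": 0, "ry": 0, "rz": 0, "x": 0.1, "y": -0.45, "z": 0, "gripper": 0}, {"rx": 0, "ry": 0, "rz": 0, "x": 0.1, "y": -0.65, "z": 0, "gripper": 0}, {"rx": 0, "ry": 0, "rz": 0, "x": 0.1, "y": -0.85, "z": 0, "gripper": 0}, {"rx": 0, "ry": 0, "rz": 0, "x": 0.1, "y": -1, "z": 0, "gripper": 0}]}}

```text
time_s: 24.2
tool_pos: [0.5375, 0.0745, 0.0141]
tool_rot: [0.002, 0.996, -0.085, -0.001]
contact_force: [-0.0, -0.8, 1.7]
grip_width: -0.0001
```

```bash
python3 -c "
from fit import *
st()
cv2.imwrite('pics/w30.png',viewer.get_image('wrist'))
im=viewer.get_image('top')
cv2.imwrite('pics/t30.png',cv2.resize(im[200:260,125:245],None,fx=6,fy=6,interpolation=cv2.INTER_CUBIC))"
```

```text
bay mm [ 23.  -12.3  14.1] F bay -0.8 -0.13 1.71
```

View pics/w30.png

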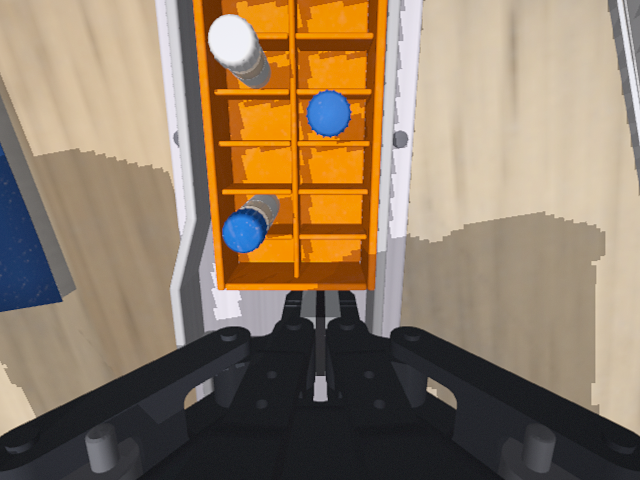

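View pics/t30.png

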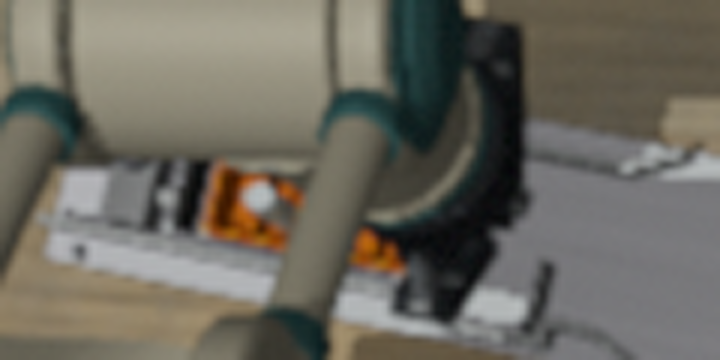

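>>> {"method": "servo_tool", "body": {"increments": [{"rx": 0, "ry": 0, "rz": 0, "x": 0, "y": -0.1, "z": 0, "gripper": 0}, {"rx": 0, "ry": 0, "rz": 0, "x": 0, "y": -0.2, "z": 0, "gripper": 0}, {"rx": 0, "ry": 0, "rz": 0, "x": 0, "y": -0.2, "z": 0, "gripper": 0}]}}

```text
time_s: 24.55
tool_pos: [0.5382, 0.0768, 0.0142]
tool_rot: [0.002, 0.996, -0.085, -0.0]
contact_force: [0.2, -0.3, 0.0]
grip_width: 0.0001
```

>>> {"method": "servo_tool", "body": {"increments": [{"rx": 0, "ry": 0, "rz": 0, "x": 0, "y": -0.1, "z": 0, "gripper": 0}, {"rx": 0, "ry": 0, "rz": 0, "x": 0, "y": -0.15, "z": 0, "gripper": 0}, {"rx": 0, "ry": 0, "rz": 0, "x": 0, "y": -0.15, "z": 0, "gripper": 0}]}}

```text
time_s: 24.8
tool_pos: [0.5385, 0.0784, 0.0142]
tool_rot: [0.001, 0.996, -0.085, -0.0]
contact_force: [-1.0, -0.2, -0.7]
grip_width: -0.0002
```

```bash
python3 -c "
from fit import *
st()
im=viewer.get_image('top')
cv2.imwrite('pics/t31.png',cv2.resize(im[210:245,130:180],None,fx=12,fy=12,interpolation=cv2.INTER_CUBIC))"
```

```text
bay mm [ 26.9 -12.6  14.2] F bay -0.37 0.94 -0.7
```

View pics/t31.png

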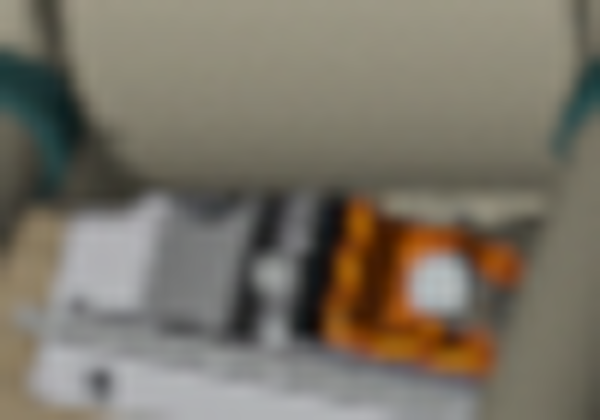

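>>> {"method": "servo_tool", "body": {"increments": [{"rx": 0, "ry": 0, "rz": 0, "x": 0, "y": -0.1, "z": 0, "gripper": 0}, {"rx": 0, "ry": 0, "rz": 0, "x": 0, "y": -0.1, "z": 0, "gripper": 0}]}}

```text
time_s: 25.02
tool_pos: [0.5387, 0.0795, 0.0141]
tool_rot: [0.001, 0.996, -0.085, -0.0]
contact_force: [-0.4, -0.1, 0.3]
grip_width: -0.0001
```

```bash
python3 -c "
from fit import *
st()"
```

```text
bay mm [ 28.1 -12.7  14.1] F bay -0.13 0.37 0.34
```

```bash
python3 -c "
from fit import *
cv2.imwrite('pics/w32.png',viewer.get_image('wrist'))"
```

```text
(no output)
```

View pics/w32.png

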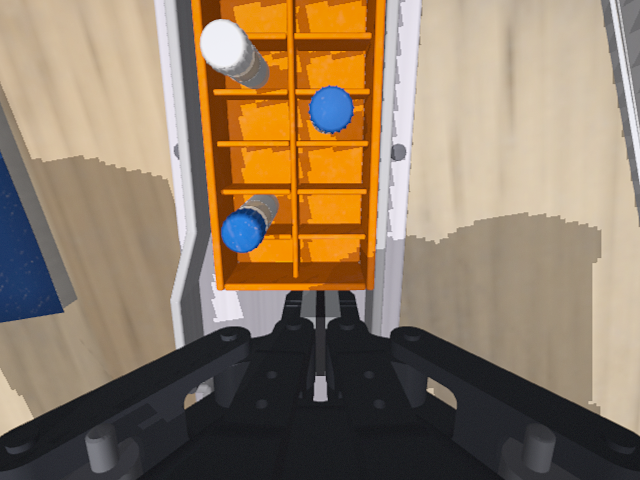

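>>> {"method": "servo_tool", "body": {"increments": [{"rx": 0, "ry": 0, "rz": 0, "x": 0, "y": -0.1, "z": 0, "gripper": 0}, {"rx": 0, "ry": 0, "rz": 0, "x": 0, "y": -0.15, "z": 0, "gripper": 0}, {"rx": 0, "ry": 0, "rz": 0, "x": 0, "y": -0.15, "z": 0, "gripper": 0}]}}

```text
time_s: 25.32
tool_pos: [0.539, 0.0811, 0.0142]
tool_rot: [0.001, 0.996, -0.085, -0.0]
contact_force: [-0.0, -1.1, 0.2]
grip_width: 0.0
```

```bash
python3 -c "
from fit import *
st()"
```

```text
bay mm [ 29.7 -12.7  14.2] F bay -1.06 -0.14 0.23
```

>>> {"method": "servo_tool", "body": {"increments": [{"rx": 0, "ry": 0, "rz": 0, "x": 0, "y": -0.1, "z": 0, "gripper": 0}, {"rx": 0, "ry": 0, "rz": 0, "x": 0, "y": -0.15, "z": 0, "gripper": 0}, {"rx": 0, "ry": 0, "rz": 0, "x": 0, "y": -0.15, "z": 0, "gripper": 0}]}}

```text
time_s: 25.57
tool_pos: [0.5393, 0.0827, 0.0142]
tool_rot: [0.001, 0.996, -0.085, -0.0]
contact_force: [-0.3, -0.3, -0.0]
grip_width: -0.0002
```

```bash
python3 -c "
from fit import *
st()
im=viewer.get_image('top')
cv2.imwrite('pics/t33.png',cv2.resize(im[210:245,130:180],None,fx=12,fy=12,interpolation=cv2.INTER_CUBIC))"
```

```text
bay mm [ 31.3 -12.7  14.2] F bay -0.38 0.27 -0.0
```

View pics/t33.png

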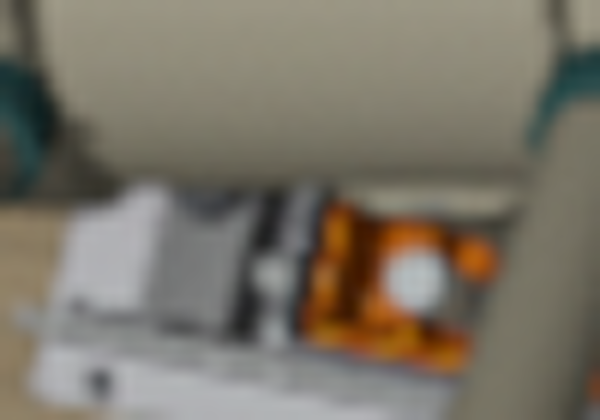

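>>> {"method": "servo_tool", "body": {"increments": [{"rx": 0, "ry": 0, "rz": 0, "x": 0, "y": -0.1, "z": 0, "gripper": 0}, {"rx": 0, "ry": 0, "rz": 0, "x": 0, "y": -0.15, "z": 0, "gripper": 0}, {"rx": 0, "ry": 0, "rz": 0, "x": 0, "y": -0.15, "z": 0, "gripper": 0}]}}

```text
time_s: 25.87
tool_pos: [0.5396, 0.0842, 0.0142]
tool_rot: [0.001, 0.996, -0.085, -0.0]
contact_force: [-1.0, -1.5, 0.0]
grip_width: -0.0001
```

```bash
python3 -c "
from fit import *
st()"
```

```text
bay mm [ 32.9 -12.7  14.2] F bay -1.63 0.69 0.05
```

>>> {"method": "servo_tool", "body": {"increments": [{"rx": 0, "ry": 0, "rz": 0, "x": 0, "y": -0.1, "z": 0, "gripper": 0}, {"rx": 0, "ry": 0, "rz": 0, "x": 0, "y": -0.1, "z": 0, "gripper": 0}, {"rx": 0, "ry": 0, "rz": 0, "x": 0, "y": -0.1, "z": 0, "gripper": 0}]}}

```text
time_s: 26.12
tool_pos: [0.5397, 0.085, 0.0142]
tool_rot: [0.001, 0.996, -0.085, -0.0]
contact_force: [-0.7, -3.5, 0.5]
grip_width: 0.0002
```

```bash
python3 -c "
from fit import *
st()"
```

```text
bay mm [ 33.7 -12.7  14.2] F bay -3.53 0.1 0.51
```

>>> {"method": "servo_tool", "body": {"increments": [{"rx": 0, "ry": 0, "rz": 0, "x": 0, "y": -0.1, "z": 0, "gripper": 0}, {"rx": 0, "ry": 0, "rz": 0, "x": 0, "y": -0.15, "z": 0, "gripper": 0}, {"rx": 0, "ry": 0, "rz": 0, "x": 0, "y": -0.15, "z": 0, "gripper": 0}]}}

```text
time_s: 26.37
tool_pos: [0.5397, 0.0859, 0.0142]
tool_rot: [0.002, 0.996, -0.085, -0.001]
contact_force: [-1.4, -5.1, 0.8]
grip_width: -0.0001
```

```bash
python3 -c "
from fit import *
st()"
```

```text
bay mm [ 34.5 -12.5  14.2] F bay -5.26 0.52 0.84
```

>>> {"method": "servo_tool", "body": {"increments": [{"rx": 0, "ry": 0, "rz": 0, "x": 0, "y": -0.15, "z": 0, "gripper": 0}, {"rx": 0, "ry": 0, "rz": 0, "x": 0, "y": -0.22, "z": 0, "gripper": 0}, {"rx": 0, "ry": 0, "rz": 0, "x": 0, "y": -0.22, "z": 0, "gripper": 0}]}}

```text
time_s: 26.62
tool_pos: [0.5396, 0.0869, 0.0142]
tool_rot: [0.003, 0.996, -0.084, -0.001]
contact_force: [-1.8, -6.5, 2.0]
grip_width: 0.0002
```

```bash
python3 -c "
from fit import *
st()"
```

```text
bay mm [ 35.5 -12.3  14.2] F bay -6.74 0.63 1.98
```

>>> {"method": "servo_tool", "body": {"increments": [{"rx": 0, "ry": 0, "rz": 0, "x": 0, "y": -0.15, "z": 0, "gripper": 0}, {"rx": 0, "ry": 0, "rz": 0, "x": 0, "y": -0.27, "z": 0, "gripper": 0}, {"rx": 0, "ry": 0, "rz": 0, "x": 0, "y": -0.27, "z": 0, "gripper": 0}]}}

```text
time_s: 26.87
tool_pos: [0.5396, 0.0878, 0.0142]
tool_rot: [0.005, 0.996, -0.084, -0.002]
contact_force: [-1.8, -9.1, 3.0]
grip_width: -0.0001
```

```bash
python3 -c "
from fit import *
st()"
```

```text
bay mm [ 36.4 -12.   14.2] F bay -9.25 0.18 2.98
```

>>> {"method": "servo_tool", "body": {"increments": [{"rx": 0, "ry": 0, "rz": 0, "x": 0, "y": -0.15, "z": 0, "gripper": 0}, {"rx": 0, "ry": 0, "rz": 0, "x": 0, "y": -0.18, "z": 0, "gripper": 0}, {"rx": 0, "ry": 0, "rz": 0, "x": 0, "y": -0.18, "z": 0, "gripper": 0}]}}

```text
time_s: 27.12
tool_pos: [0.5395, 0.0877, 0.0143]
tool_rot: [0.007, 0.997, -0.083, -0.002]
contact_force: [-1.2, -8.6, 1.7]
grip_width: -0.0001
```

```bash
python3 -c "
from fit import *
st()
cv2.imwrite('pics/w40.png',viewer.get_image('wrist'))"
```

```text
bay mm [ 36.3 -12.   14.3] F bay -8.72 -0.3 1.71
```

View pics/w40.png

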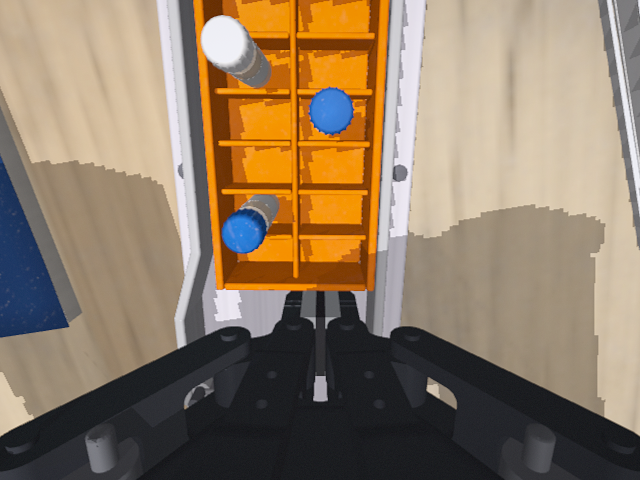

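>>> {"method": "servo_tool", "body": {"increments": [{"rx": 0, "ry": 0, "rz": 0, "x": 0, "y": 0.1, "z": 0, "gripper": 0}, {"rx": 0, "ry": 0, "rz": 0, "x": 0, "y": 0.25, "z": 0, "gripper": 0}, {"rx": 0, "ry": 0, "rz": 0, "x": 0, "y": 0.45, "z": 0, "gripper": 0}, {"rx": 0, "ry": 0, "rz": 0, "x": 0, "y": 0.8, "z": 0, "gripper": 0}, {"rx": 0, "ry": 0, "rz": 0, "x": 0, "y": 1.2, "z": -0.3, "gripper": 0}, {"rx": 0, "ry": 0, "rz": 0, "x": 0, "y": 1.2, "z": -2, "gripper": 0}, {"rx": 0, "ry": 0, "rz": 0, "x": 0, "y": 1.2, "z": -5, "gripper": 0}, {"rx": 0, "ry": 0, "rz": 0, "x": 0, "y": 1.2, "z": -8, "gripper": 0}]}}

```text
time_s: 27.83
tool_pos: [0.537, 0.0769, 0.0946]
tool_rot: [0.006, 0.997, -0.083, -0.003]
contact_force: [0.1, 0.5, 0.0]
grip_width: 0.0001
```

>>> {"method": "servo_tool", "body": {"increments": [{"rx": 0, "ry": 0, "rz": 0, "x": 0, "y": 2, "z": -3, "gripper": 0}, {"rx": 0, "ry": 0, "rz": 0, "x": 0, "y": 4, "z": -6, "gripper": 0}, {"rx": 0, "ry": 0, "rz": 0, "x": 0, "y": 6, "z": -8, "gripper": 0}, {"rx": 0, "ry": 0, "rz": 0, "x": 0, "y": 7, "z": -8, "gripper": 0}, {"rx": 0, "ry": 0, "rz": 0, "x": 0, "y": 7, "z": -8, "gripper": 0}]}}

```text
time_s: 28.25
tool_pos: [0.5266, 0.0072, 0.1769]
tool_rot: [0.007, 0.996, -0.084, -0.001]
contact_force: [0.2, 0.5, -0.9]
grip_width: 0.0003
```

```bash
python3 -c "
from fit import *
st()
cv2.imwrite('pics/w41.png',viewer.get_image('wrist'))
im=viewer.get_image('top')
cv2.imwrite('pics/t41.png',cv2.resize(im[195:285,120:290],None,fx=4.7,fy=4.7,interpolation=cv2.INTER_CUBIC))"
```

```text
bay mm [-45.3 -13.2 176.9] F bay 0.54 -0.16 -0.91
```

View pics/w41.png

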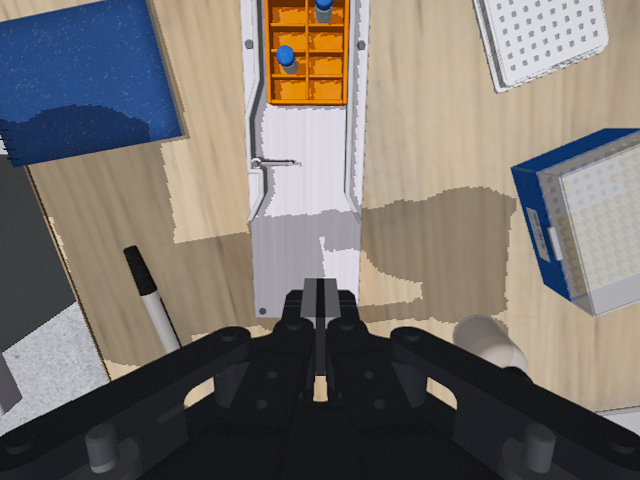

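View pics/t41.png

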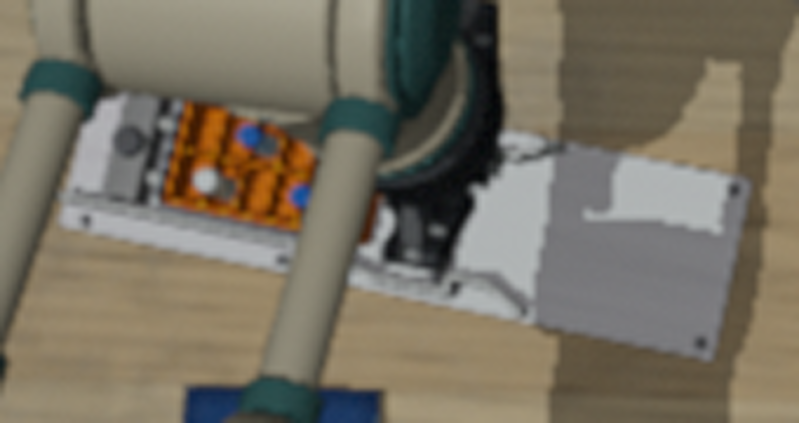

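```bash
python3 -c "
from fit import *
print(w2b(unproj(cam('wrist'),[[268,104],[347,104]],.031))*1000)
print(w2b(unproj(cam('wrist'),[[255,163],[298,163]],.027))*1000); st()
from plant import job_done; job_done(); print('done')"
```

```text
[[ 45.90368641  29.20854533  31.        ]
 [ 46.26688746 -30.01637756  31.        ]]
[[ 1.97724465 41.59298805 27.        ]
 [ 2.21918497  7.41323201 27.        ]]
bay mm [-43.5 -11.5 174.6] F bay 0.14 1.36 -0.68
the job is handed in; nothing more can be done
done
```

The rack is inside the bay, let go, with the flap shut behind it and all three vials in it. I handed the job in at about 28 s of the 67 s allowed; no verdict was reported.

**What I did:** I set the rack down lengthwise on the apron. My first pushes from behind turned it 4–6° and caught its front corner by the flap's hinge, at about 10 N. I backed off and gripped the rack by its rear sides to straighten it. Holding it that way, I pushed the flap open at up to about 6 N. I then released it and pushed from behind at 4 to 6 N until the flap snapped shut, and on to the pad.

**Pad:** The pad was pressed by about 3.5 mm, judging by 8.7–9.3 N and 3.8 mm of travel after first touch. That is a little short of 4 mm, and I had no direct reading of the pad. I then withdrew the fingers slowly.

**Last checks:**
- **Rack position:** the last picture put its rear at bay x ≈ 46 mm, so its centre is near 100 mm. It lies straight, within about 1 mm of mid-channel.
- **Flap:** it lies square across the gate at x ≈ 2 mm, which reads as shut within measurement error.
- **Vials:** all three were visible in the rack in the last top view.
- **Robot:** it was clear of everything, with contact force at noise level.
- **Other things on the desk:** I touched none of them. The notebook, marker, bottle and plate look unmoved in the last wrist picture. The tweezers were out of view.

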